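# Make up two packing-station kits and close one

### The arm

A 6-joint arm with a two-finger parallel gripper is mounted at the origin on the work surface. World frame = base frame: x ahead of the robot, y to its left, z up, the work surface at z = 0. Lengths are in m, angles in rad, forces in N, time in s.
With the tool pointing down it reaches from about 0.15 to 0.775 m from the base axis. Payload 6.1 kg.
Tool frame: the origin (TCP) lies on the centre line of the jaws, within the pads' length; the fingertips stand 22 mm ahead of it and the grasp point (between the pads) lies 3 mm ahead of it (bot.nose_length is the distance from the TCP to the fingertips, in m); z points along the fingers, y is the direction in which the jaws open and shut (so a half turn about z gives the same grasp; the last joint's range is limited). The gripper opens to 85 mm and grips with 20 to 120 N. Pads are 22 mm wide; open, the fingers measure 114 mm over their backs; the gripper's body (76 mm by 85 mm) begins 54 mm behind the grasp point. The pads swing forward as they close: fully open they stand 13 mm farther back than shut.
Start: joints at [-1.337, 0.126, -0.04, 1.405, 0, 1.571], TCP at [0.122, -0.511, 0.253] pointing down, gripper open.
Joint ranges: [-2.72, 2.72], [-0.95, 1.95], [-1.27, 1.35], [-1.78, 2.02], [-1.46, 1.47], [-3.14, 3.14]. Speed limits (rad/s): [2.39, 2.39, 3.01, 3.14, 3.14, 3.14].

### API

Orientations are given as a rotation vector (axis times angle).
In Python, from plant import bot gives the robot as it stands. The module is installed in compiled form; this text tells all that it offers.
- The arm moves only by the tool send_rows, never from a script. Its argument "commands" is one flat list of numbers, 4 for each row, row after row: the shift along the tool's x, y, z in cm, then the turn about the tool's z in rad. A call has exactly 10 rows; each row shifts and turns the commanded pose from where the row before left it, along the tool's axes as they then stand; what a row does not reach is not made up. A row lasts 1/12 s, in which the tool goes at most 41.7 mm and 7.16 degrees, less where a joint would pass 70% of its speed; a pose out of reach is approached as far as the arm can. A call is refused whole if a number of a shift passes 4.17 or a number of a turn 0.125, either way. A call with a gripper value outside its range is refused whole. "claw" is the opening, from 0 (shut) to 1 (fully open), set as the call begins (left out, the last holds). The fingers move at their own pace and stop on an object; the grip force is fixed at half the most. Time passes only in rows, so rows that do not move let the fingers close, or fill a call up. It gives the time, the measured TCP pose, the force and the opening at its end, in the units of the state.
- bot.sense(): the state, without advancing time (a new reading comes with each control period).
- bot.snapshot(name): name is "scene" or "side" or "wrist"; returns (picture, depth): 480x640x3 uint8, red, green, blue; 480x640 float32, m along the optical axis (not along the pixel's ray), 0 where there is no reading.
- bot.camera_info(name): a dict with "fx", "fy", "cx", "cy" (pixels), "dist_coeffs" ([k1, k2, p1, p2, k3] as OpenCV has them; the pictures are not rectified), "world_from_camera" (4x4, takes a point from camera to world coordinates); the wrist camera has in their place "T_tool_cam" (4x4, takes a point from camera to tool coordinates, whose origin is the TCP and whose axes are the flange's). Camera axes: x right, y down, z forward; pixel columns grow to the right and rows downward; lengths in m; the calibration is good to about 2 mm. A picture is of the moment at which its call begins: read the wrist's pose just before it. camera_info takes no time and is no camera call.
- bot.job_done(): hands the job in, once; it reports no verdict.
The state is a dict: "time_s": time; "q": joint angles; "joint_velocities": joint speeds; "tau": joint torques, N m; "eef_pos": TCP position; "tcp_rot": TCP orientation; "wrist_force": force on the tool from outside, world axes, zero at the start; "wrist_torque": the same for the moment, N m; "grip_width": finger opening in m.
Only numpy, scipy, OpenCV 4.12 (cv2) and the standard library are available. Lean on these libraries where they do the work, as an engineer would, in place of code of your own. Each camera call takes 0.05 s, during which the arm holds its last target.

### The job

Make up the two packing-station kits from the stock on the bench: the roll of brown tape and the green box of staples go in the blue tub, the roll of white labels and the hand stamp in the yellow tub, each standing upright on the tub floor beside its neighbour. The blue kit goes out on the van, so then fit the blue lid on it, fully home all round; the yellow one stays open. Leave the tall red roll and the orange box where they are.

Things in the scene. Friction and masses are not known exactly. Their poses are not given: they have to be found in the camera images.
- tub_blue: Blue plastic tub, open on top, slightly longer along its y. Outside 153 x 168 mm (161 x 176 over the rim flange), 68 mm high; inside 145 x 160 mm, floor and walls 4 mm. A fill line runs round the inside 56 mm above the underside. Fixed to the bench. Origin at the centre of its underside. Target for the brown tape and the green staple box, and then for the lid.
- tub_yellow: Yellow plastic tub, open on top, slightly longer along its y. Outside 153 x 168 mm (161 x 176 over the rim flange), 68 mm high; inside 145 x 160 mm, floor and walls 4 mm. A fill line runs round the inside 56 mm above the underside. Fixed to the bench. Origin at the centre of its underside. Target for the labels and the stamp; the same size as the blue tub.
- lid_grip (a point): Loose blue lid lying right way up, 0.18 kg: plate 169 (x) x 184 (y) x 4 mm, white grip bar on top 16 (x) x 70 (y) mm, 32 high; below, a 10 mm deep round-edged bead, 129 x 144 mm outside, drops inside the tub walls with 8 mm play each side; either way round. Point in the bar, 11 mm below its top, 21 above the plate, 35 above the bead's bottom; seated it is 93 mm above the tub's underside.
- tape_brown_c (a point): Roll of brown packing tape standing on its flat end: 52 mm in diameter, 50 mm high, 26 mm bore, about 0.12 kg. Point at its centre, 25 mm above its underside; z is the roll's axis.
- staples_green_c (a point): Green box of staples with a white band: 40 mm along its x, 68 mm along its y, 44 mm high, about 0.18 kg. Point at its centre, 22 mm above its underside; z up.
- label_roll_c (a point): Roll of white labels standing on its flat end: 50 mm in diameter, 56 mm high, 26 mm bore, about 0.12 kg. Point at its centre, 28 mm above its underside; z is the roll's axis.
- stamp_c (a point): Hand stamp, 74 mm high, about 0.12 kg: wooden base 42 mm along its x, 58 mm along its y, 16 mm high, with a black upright handle ending in a round knob 28 mm in diameter between 46 and 66 mm above the underside (grip it there). Point on its axis 37 mm above its underside; z up.
- tape_red_c (a point): Tall roll of red tape, 52 mm in diameter, 75 mm high, standing on end: stays in stock, do not disturb. Point at its centre, 37.5 mm above its underside.
- staples_orange_c (a point): Orange box with a white band, 40 mm along its x, 68 mm along its y, 60 mm high: stays in stock, do not disturb. Point at its centre, 30 mm above its underside.
Not all that is in view belongs to the job. What is shaped like the part that bears staples_green_c but purple is not meant.

How it is judged:
By the outcome, as a careful person would: the job done as asked, in the order asked, and still so for the second after the job is handed in, with the robot touching nothing.
It also fails if it takes over 144 s, if anything falls off the work surface, if the arm or the gripper's body presses on something with over 40 N, if the wrist force passes 120 N, or if a joint passes its speed limit or range.

## Working session

There is one attempt and no reset: what is moved stays moved. The work goes in short steps, Python scripts to look and compute and a tool call to move; the robot and the scene stay as the last step left them, time stands still between calls to the robot, and variables do not carry over. Pictures are saved under pics/ and viewed, and the job is handed in when it is done.

Besides the shell and the picture viewer there is one more tool, called after "Request:" as a command line: name --argument value ..., lists and objects as JSON in quotes. send_rows: Moves the arm, as the interface text tells. Its arguments: {"type":"object","properties":{"commands":{"type":"array"},"claw":{"type":"number"}},"required":["commands"]}

```bash
mkdir -p pics; python3 - <<'E'
from plant import bot
import cv2,numpy as np
np.set_printoptions(precision=4,suppress=True)
print(bot.sense())
print(bot.nose_length)
for n in("scene","side","wrist"):
    im,d=bot.snapshot(n); cv2.imwrite(f"pics/{n}0.png",im[:,:,::-1]); np.save(f"pics/{n}0_d.npy",d); np.save(f"pics/{n}0.npy",im)
    print(n,bot.camera_info(n))
E
```

```text
{'time_s': 0.0, 'q': array([-1.337 ,  0.1264, -0.0406,  1.4054,  0.    ,  1.5708]), 'joint_velocities': array([ 0.0001, -0.0002, -0.001 , -0.002 ,  0.0011,  0.0003]), 'tau': array([  0.0001, -43.5915,  35.2922,   0.0173,   0.0001,  -0.    ]), 'eef_pos': array([ 0.1216, -0.5104,  0.2525]), 'tcp_rot': array([-3.1186, -0.3663,  0.0003]), 'wrist_force': array([ 0.0636, -0.6251,  0.4129]), 'wrist_torque': array([-0.0458, -0.0118,  0.0293]), 'grip_width': 0.08533577401807618}
0.022
scene {'fx': 521.5464281224527, 'fy': 521.5464281224527, 'cx': 315.299110681486, 'cy': 236.2109463061445, 'dist_coeffs': array([0.012, 0.   , 0.   , 0.   , 0.   ]), 'world_from_camera': array([[-0.0006,  0.611 , -0.7916,  1.3203],
       [ 0.9999, -0.0121, -0.01  ,  0.0175],
       [-0.0157, -0.7915, -0.6109,  0.7174],
       [ 0.    ,  0.    ,  0.    ,  1.    ]])}
side {'fx': 550.8020649588492, 'fy': 550.8020649588492, 'cx': 314.0918261421562, 'cy': 239.22463806349776, 'dist_coeffs': array([-0.1028,  0.    ,  0.    ,  0.    ,  0.    ]), 'world_from_camera': array([[-0.9866, -0.1341,  0.0933,  0.3786],
       [-0.1624,  0.7439, -0.6482,  0.6363],
       [ 0.0175, -0.6547, -0.7557,  0.7891],
       [ 0.    ,  0.    ,  0.    ,  1.    ]])}
wrist {'fx': 353.5425825992181, 'fy': 353.5425825992181, 'cx': 319.68187430728244, 'cy': 240.25600306894017, 'dist_coeffs': array([-0.0723,  0.    ,  0.    ,  0.    ,  0.    ]), 'T_tool_cam': array([[ 0.0002, -0.9507, -0.3101,  0.0793],
       [ 1.    , -0.0001,  0.0008, -0.0007],
       [-0.0008, -0.3101,  0.9507, -0.1195],
       [ 0.    ,  0.    ,  0.    ,  1.    ]])}
```

View pics/scene0.png

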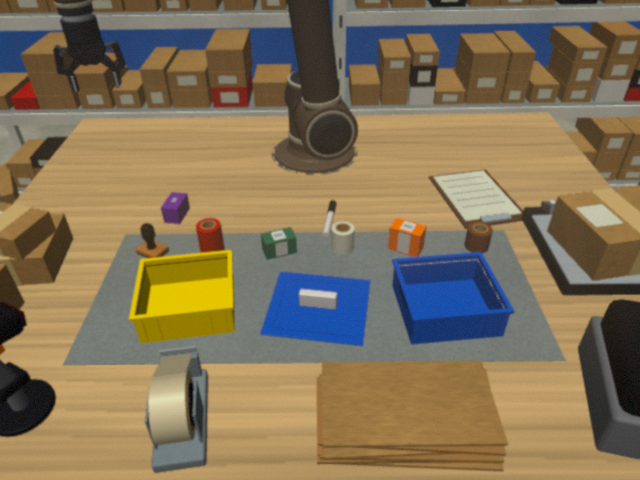

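View pics/side0.png

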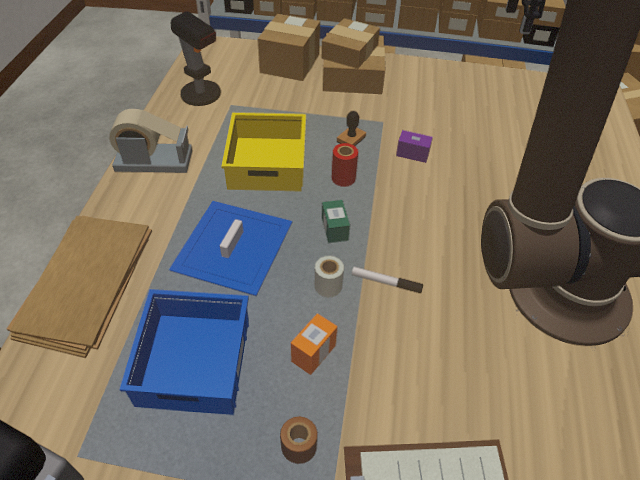

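View pics/wrist0.png

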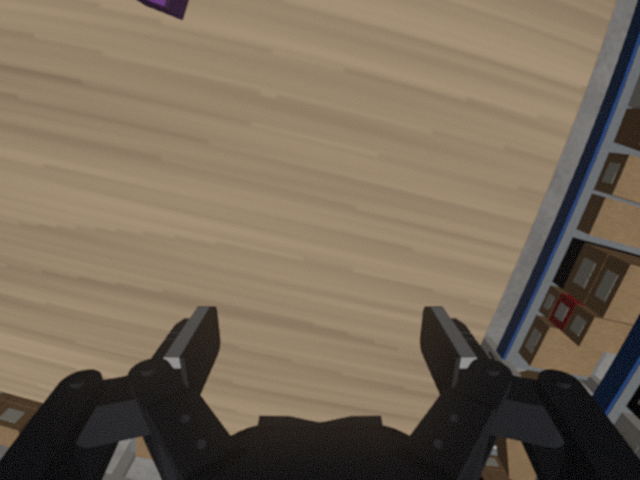

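The scene view shows, by pixel:
- **Wanted rolls:** brown tape (479,237) and white labels (342,238).
- **Roll that could be mistaken:** red tape (209,235). The tape dispenser (170,400) is scenery.
- **Wanted boxes and stamp:** green box (279,243) and stamp (151,242).
- **Boxes that could be mistaken:** purple (176,207) and orange (407,238).
- **Tubs and lid:** blue tub (448,295), yellow tub (185,295), and lid (318,307) with its white bar.

I choose by colour as described. Next I'll measure and make a close crop.

```bash
cat > h.py <<'E'
import numpy as np,cv2
from plant import bot
np.set_printoptions(precision=4,suppress=True)
def K(ci): return np.array([[ci['fx'],0,ci['cx']],[0,ci['fy'],ci['cy']],[0,0,1.]])
def pose(name):
    ci=bot.camera_info(name)
    if name!='wrist': return ci,ci['world_from_camera']
    s=bot.sense();T=np.eye(4);T[:3,:3]=cv2.Rodrigues(s['tcp_rot'])[0];T[:3,3]=s['eef_pos']
    return ci,T@ci['T_tool_cam']
def rays(ci,T,px):
    u=cv2.undistortPoints(np.float64(px).reshape(-1,1,2),K(ci),ci['dist_coeffs'])[:,0]
    return T[:3,3],(T[:3,:3]@np.c_[u,np.ones(len(u))].T).T
def onplane(ci,T,px,z):
    o,r=rays(ci,T,px); t=(z-o[2])/r[:,2]; return o+r*t[:,None]
def cloud(ci,T,d):
    v,u=np.mgrid[:480,:640]; o,r=rays(ci,T,np.c_[u.ravel(),v.ravel()])
    return (o+r*d.reshape(-1,1)).reshape(480,640,3)
def proj(ci,T,P):
    M=np.linalg.inv(T); return cv2.projectPoints(np.float64(P).reshape(-1,1,3),cv2.Rodrigues(M[:3,:3])[0],M[:3,3],K(ci),ci['dist_coeffs'])[0][:,0]
E
python3 - <<'E'
from h import *
for n in('scene','side'):
    im=np.load(f'pics/{n}0.npy');d=np.load(f'pics/{n}0_d.npy')
    ci,T=pose(n);P=cloud(ci,T,d);hsv=cv2.cvtColor(im,cv2.COLOR_RGB2HSV)
    mat=(abs(P[...,0]-.5)<.5)&(abs(P[...,1])<.6)&(d>0)
    g=mat&(abs(P[...,2])<.01); print(n,'ground z',np.median(P[...,2][g]))
    names={'scene':dict(brown=(479,237),red=(209,235),label=(342,238),stamp=(151,242),green=(279,243),orange=(407,238),purple=(176,207),bar=(318,298)),
     'side':dict(brown=(299,438),red=(345,163),label=(329,276),stamp=(352,130),green=(335,221),orange=(314,343),purple=(414,146),bar=(231,238))}[n]
    up=(mat&(P[...,2]>.012)).astype(np.uint8)
    up=cv2.erode(up,np.ones((2,2)))
    nn,lab,st,_=cv2.connectedComponentsWithStats(up)
    for k,(u,v) in names.items():
        r=20 if k!='bar' else 18
        l=np.bincount(lab[v-8:v+9,u-8:u+9].ravel(),minlength=nn);l[0]=0;L=l.argmax()
        m=lab==L
        Q=P[m]; zt=np.percentile(Q[:,2],97); t=Q[Q[:,2]>zt-.006]
        rect=cv2.minAreaRect((t[:,:2]*1000).astype(np.float32))
        print(n,k,len(Q),'ztop %.3f'%zt,'rect c',np.array(rect[0])/1000,np.array(rect[1]),rect[2], 'med',np.median(t[:,:2],0))
E
```

```text
scene ground z 0.0001933750031828385
scene brown 558 ztop 0.051 rect c [0.4373 0.3549] [47.609  46.3667] 43.514102935791016 med [0.4414 0.3552]
scene red 6149 ztop 0.073 rect c [ 0.5585 -0.2441] [275.7807 178.9055] 10.05643367767334 med [ 0.5468 -0.2223]
scene label 542 ztop 0.057 rect c [0.437  0.0663] [44.4596 45.6683] 88.42674255371094 med [0.4424 0.0668]
scene stamp 6149 ztop 0.073 rect c [ 0.5585 -0.2441] [275.7807 178.9055] 10.05643367767334 med [ 0.5468 -0.2223]
scene green 679 ztop 0.046 rect c [ 0.4438 -0.0719] [40.7578 68.0535] 18.541561126708984 med [ 0.4471 -0.0725]
scene orange 901 ztop 0.061 rect c [0.4405 0.202 ] [64.926  40.7261] 62.82912063598633 med [0.4427 0.2024]
scene purple 528 ztop 0.046 rect c [ 0.3066 -0.3224] [37.8794 66.6822] 80.00778198242188 med [ 0.3082 -0.3222]
scene bar 4293 ztop 0.045 rect c [0.6221 0.011 ] [68.6486 20.0175] 81.39920806884766 med [0.6245 0.0115]
side ground z 2.4293536903863266e-05
side brown 1169 ztop 0.052 rect c [0.4328 0.3551] [49.5017 49.1499] 9.475996971130371 med [0.4323 0.3575]
side red 1261 ztop 0.076 rect c [ 0.4366 -0.2734] [163.7234  46.1153] 84.41267395019531 med [ 0.4419 -0.2179]
side label 867 ztop 0.057 rect c [0.4325 0.0645] [47.8068 45.768 ] 76.18290710449219 med [0.4326 0.0686]
side stamp 1261 ztop 0.076 rect c [ 0.4366 -0.2734] [163.7234  46.1153] 84.41267395019531 med [ 0.4419 -0.2179]
side green 785 ztop 0.046 rect c [ 0.4406 -0.0712] [39.794  66.9553] 19.883581161499023 med [ 0.4413 -0.0698]
side orange 1511 ztop 0.062 rect c [0.4369 0.2009] [68.2213 38.8852] 62.0314826965332 med [0.4368 0.2035]
side purple 644 ztop 0.046 rect c [ 0.3013 -0.3231] [42.2935 65.876 ] 79.62445831298828 med [ 0.3025 -0.3209]
side bar 2826 ztop 0.045 rect c [0.621  0.0114] [71.2142 17.247 ] 80.62642669677734 med [0.6196 0.0124]
```

```bash
python3 - <<'E'
import cv2,numpy as np
a=cv2.imread('pics/scene0.png')[190:345,100:520]
b=cv2.imread('pics/side0.png')[100:480,100:440]
cv2.imwrite('pics/crop1.png',cv2.resize(a,None,fx=1.9,fy=1.9,interpolation=cv2.INTER_CUBIC))
cv2.imwrite('pics/crop2.png',cv2.resize(b,None,fx=1.55,fy=1.55,interpolation=cv2.INTER_CUBIC))
E
```

```text
(no output)
```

View pics/crop1.png

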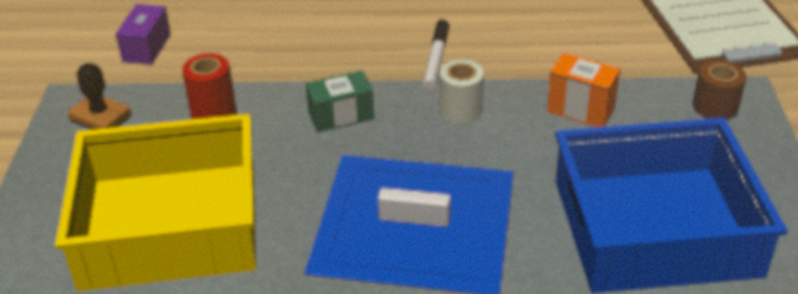

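View pics/crop2.png

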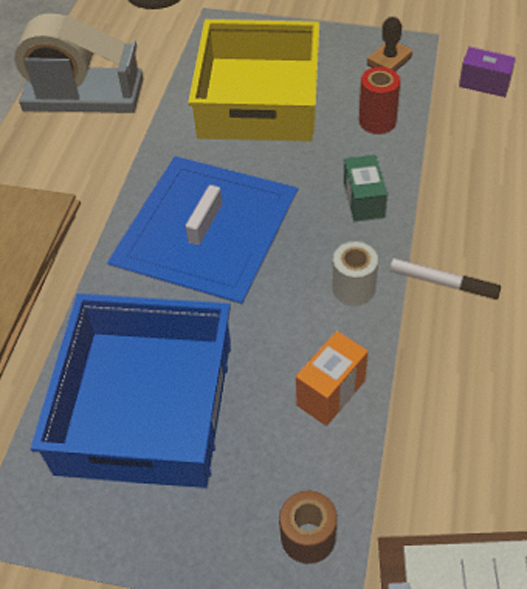

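The crops confirm the choices. In crop 1 the green box is at (340,100) and the white label roll at (461,90). The brown roll is at (720,90) and the stamp at (95,98). Red, orange and purple are clearly distinct. Next I'll measure the tubs, stamp and lid.

```bash
python3 - <<'E'
from h import *
for n in('scene','side'):
    im=np.load(f'pics/{n}0.npy');d=np.load(f'pics/{n}0_d.npy')
    ci,T=pose(n);P=cloud(ci,T,d);hsv=cv2.cvtColor(im,cv2.COLOR_RGB2HSV)
    X,Y,Z=P[...,0],P[...,1],P[...,2];H,S,V=[hsv[...,i] for i in range(3)]
    ok=(d>0)&(abs(X-.55)<.2)&(abs(Y)<.45)
    for k,m in dict(yel=ok&(H>20)&(H<35)&(S>150)&(Y<-.1),blue=ok&(H>105)&(H<125)&(S>150)&(Y>.13)).items():
        t=P[m&(abs(Z-.068)<.006)]
        r=cv2.minAreaRect((t[:,:2]*1000).astype(np.float32)); print(n,k,len(t),r,'medz',np.median(t[:,2]), 'zmax',np.percentile(P[m][:,2],99))
        f=P[m&(abs(Z-.004)<.004)]; print('  floor pts',len(f),f[:,:2].min(0) if len(f) else '',f[:,:2].max(0) if len(f) else '')
    m=ok&(H>105)&(H<125)&(S>150)&(abs(Z-.014)<.006)&(Y<.13)&(Y>-.12)
    t=P[m]; print(n,'lid',cv2.minAreaRect((t[:,:2]*1000).astype(np.float32)),np.median(t[:,2]))
    m=(d>0)&(abs(X-.44)<.06)&(Y<-.27)&(Y>-.4)&(X<.5)&(Z>.01)
    t=P[m]
    for lo,hi in((.011,.02),(.045,.064),(.064,.08)):
        q=t[(t[:,2]>lo)&(t[:,2]<hi)]; 
        if len(q): print(n,'stamp',lo,len(q),cv2.minAreaRect((q[:,:2]*1000).astype(np.float32)),q.mean(0),q.max(0)[2])
    # red top
    m=(d>0)&(abs(X-.44)<.05)&(Y<-.18)&(Y>-.27)&(Z>.069)
    t=P[m];print(n,'red',cv2.minAreaRect((t[:,:2]*1000).astype(np.float32)))
    # any
E
```

```text
scene yel 1544 ((610.7041625976562, -234.71261596679688), (166.6852264404297, 177.1119842529297), 7.864710807800293) medz 0.06724818055991177 zmax 0.06936775623926941
  floor pts 2566 [ 0.4378 -0.3682] [ 0.6985 -0.1434]
scene blue 1537 ((623.5386352539062, 249.55982971191406), (164.5577392578125, 176.89361572265625), 5.947997093200684) medz 0.06708520786657257 zmax 0.06922486292527165
  floor pts 2519 [0.5404 0.1626] [0.7083 0.3388]
scene lid ((620.6636962890625, 10.790908813476562), (182.41012573242188, 172.0780029296875), 80.85191345214844) 0.013705445413770945
scene stamp 0.011 298 ((443.6671142578125, -346.5491027832031), (60.72513198852539, 44.26836395263672), 58.00067138671875) [ 0.4493 -0.3438  0.0153] 0.019979736555922
scene stamp 0.045 97 ((449.9006042480469, -343.1585693359375), (16.902057647705078, 27.703815460205078), 28.320390701293945) [ 0.4516 -0.3429  0.0548] 0.06380014245975907
scene stamp 0.064 105 ((445.047119140625, -345.5834045410156), (22.725194931030273, 25.433591842651367), 71.39900970458984) [ 0.4472 -0.3454  0.0703] 0.07616780805423506
scene red ((444.054046
[... 560 characters left out ...]
92188), (187.4617919921875, 169.11717224121094), 81.15017700195312) 0.01319416344985136
side stamp 0.011 257 ((443.22900390625, -349.272705078125), (62.54205322265625, 46.572696685791016), 62.74905776977539) [ 0.4427 -0.3429  0.0157] 0.019843094022040653
side stamp 0.045 92 ((443.69793701171875, -341.8812561035156), (27.29179573059082, 19.0237979888916), 1.6043418645858765) [ 0.4434 -0.3397  0.0553] 0.06380766884057443
side stamp 0.064 92 ((444.33599853515625, -347.631103515625), (24.875030517578125, 26.78908348083496), 89.22085571289062) [ 0.4435 -0.3445  0.0707] 0.07708562108923522
side red ((443.1778259277344, -217.954833984375), (50.31270980834961, 49.205265045166016), 60.66522216796875)
```

```bash
cat > mv.py <<'E'
from h import *
import sys
def cur():
    s=bot.sense();R=cv2.Rodrigues(s['tcp_rot'])[0]
    return s,s['eef_pos'],np.arctan2(R[1,0],R[0,0]),R
def plan(x,y,z,yawdeg,n=10):
    s,p,f,R=cur(); d=np.array([x,y,z])-p; df=(np.radians(yawdeg)-f+np.pi)%(2*np.pi)-np.pi
    w=np.ones(n)
    if n>3: w[0]=w[-1]=.5
    w/=w.sum()
    print('t %.2f pos'%s['time_s'],p*1000,'yaw %.1f'%np.degrees(f),'tilt %.2f'%np.degrees(np.arccos(-R[2,2])),'q',s['q'],'F',s['wrist_force'],'w %.4f'%s['grip_width'])
    out=[]
    for i in range(n):
        t=d*w[i]*100; c,sn=np.cos(f),np.sin(f)
        out.append([round(v,2) for v in (t[0]*c+t[1]*sn,t[0]*sn-t[1]*c,-t[2])]+[round(-df*w[i],3)]); f+=df*w[i]
    print('max shift %.2f turn %.3f'%(max(np.linalg.norm(o[:3]) for o in out),max(abs(o[3]) for o in out)))
    print('; '.join(str(o)[1:-1] for o in out))
if __name__=='__main__':
    a=[float(v) for v in sys.argv[1:]]; plan(*a[:4],n=int(a[4]) if len(a)>4 else 10)
E
python3 mv.py .4443 -.346 .20 60 10
```

```text
t 0.15 pos [ 121.5563 -510.4486  252.7135] yaw 13.4 tilt 0.07 q [-1.337   0.1263 -0.0404  1.4054 -0.      1.5708] F [-0.5311  0.7079 -0.6726] w 0.0857
max shift 4.07 turn 0.090
np.float64(1.96), np.float64(-0.47), np.float64(0.29), np.float64(-0.045); np.float64(3.95), np.float64(-0.77), np.float64(0.59), np.float64(-0.09); np.float64(4.0), np.float64(-0.41), np.float64(0.59), np.float64(-0.09); np.float64(4.02), np.float64(-0.05), np.float64(0.59), np.float64(-0.09); np.float64(4.01), np.float64(0.32), np.float64(0.59), np.float64(-0.09); np.float64(3.97), np.float64(0.68), np.float64(0.59), np.float64(-0.09); np.float64(3.89), np.float64(1.03), np.float64(0.59), np.float64(-0.09); np.float64(3.78), np.float64(1.38), np.float64(0.59), np.float64(-0.09); np.float64(3.64), np.float64(1.72), np.float64(0.59), np.float64(-0.09); np.float64(1.74), np.float64(1.02), np.float64(0.29), np.float64(-0.045)
```

Request:
send_rows --commands '[2.0, -0.5, 0.3, -0.045, 3.9, -0.8, 0.6, -0.09, 4.0, -0.4, 0.6, -0.09, 4.0, 0, 0.6, -0.09, 4.0, 0.3, 0.6, -0.09, 3.9, 0.7, 0.6, -0.09, 3.9, 1.0, 0.6, -0.09, 3.8, 1.4, 0.6, -0.09, 3.6, 1.7, 0.6, -0.09, 1.7, 1.0, 0.3, -0.045]' --claw 1

```text
time_s: 0.98
eef_pos: [0.4462, -0.345, 0.198]
tcp_rot: [-2.717, -1.575, -0.001]
wrist_force: [-0.7, 0.3, -0.4]
grip_width: 0.085
```

```bash
sed -i 's/round(v,2)/float(round(v,2))/; s/round(-df\*w\[i\],3)/float(round(-df*w[i],3))/' mv.py; python3 mv.py .4443 -.346 .20 60 4; python3 - <<'E'
from h import *
ci,T=pose('wrist');im,d=bot.snapshot('wrist');cv2.imwrite('pics/w1.png',im[:,:,::-1])
P=cloud(ci,T,d);Z=P[...,2]
m=(d>0)&(abs(P[...,0]-.444)<.06)&(abs(P[...,1]+.346)<.05)
for lo,hi in((.01,.02),(.06,.08)):
    q=P[m&(Z>lo)&(Z<hi)];print(lo,len(q),cv2.minAreaRect((q[:,:2]*1000).astype(np.float32)),q.mean(0),q[:,2].max())
print(proj(ci,T,[[.4443,-.346,.074]]))
E
```

```text
t 0.98 pos [ 446.2217 -345.016   197.972 ] yaw 60.2 tilt 0.08 q [-0.6587  0.2052 -0.0659  1.3007  0.0011  1.4319] F [-0.7397  0.2757 -0.4172] w 0.0850
max shift 0.10 turn 0.001
-0.03, -0.02, -0.03, 0.001; -0.06, -0.04, -0.07, 0.001; -0.06, -0.04, -0.07, 0.001; -0.03, -0.02, -0.03, 0.001
0.01 1797 ((441.845703125, -349.10205078125), (58.034812927246094, 42.08056640625), 60.87997055053711) [ 0.4466 -0.3408  0.0149] 0.019942889400987596
0.06 1030 ((442.2734375, -348.89373779296875), (26.361705780029297, 26.80244255065918), 63.007164001464844) [ 0.4432 -0.347   0.0705] 0.0748827449669977
[[318.8403 243.2367]]
```

View pics/w1.png

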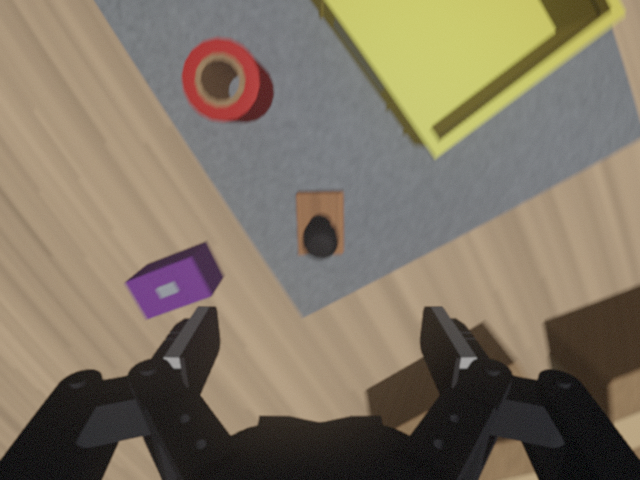

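The wrist view shows the stamp at (320,235), clear of the red roll (222,80) and the tub corner (435,150), and square to the jaws. I'll descend onto it.

```bash
python3 mv.py .443 -.3475 .059 60 8
```

```text
t 1.03 pos [ 447.6171 -344.2395  197.3396] yaw 60.4 tilt 0.15 q [-0.6566  0.2068 -0.0653  1.3001  0.0021  1.4316] F [1.8313 0.0603 0.2121] w 0.0856
max shift 1.98 turn 0.001
-0.04, -0.02, 0.99, 0.0; -0.07, -0.03, 1.98, 0.001; -0.07, -0.03, 1.98, 0.001; -0.07, -0.03, 1.98, 0.001; -0.07, -0.03, 1.98, 0.001; -0.07, -0.03, 1.98, 0.001; -0.07, -0.03, 1.98, 0.001; -0.04, -0.02, 0.99, 0.0
```

Request:
send_rows --commands '[-0.4, -0.2, 1.0, 0, 0, 0, 1.8, 0, 0, 0, 1.8, 0, 0, 0, 1.8, 0, 0, 0, 1.8, 0, 0, 0, 1.0, 0, 0, 0, 0.4, 0, 0, 0, 0, 0, 0, 0, 0, 0, 0, 0, 0, 0]'

```text
time_s: 1.87
eef_pos: [0.4397, -0.3505, 0.1044]
tcp_rot: [2.722, 1.565, 0.001]
wrist_force: [-0.4, 0.0, 0.1]
grip_width: 0.085
```

```bash
python3 mv.py .443 -.3475 .059 60 4
```

```text
t 1.87 pos [ 439.7405 -350.5239  104.4386] yaw 59.8 tilt 0.10 q [-0.6729  0.2344 -0.2376  1.0971 -0.0001  1.4254] F [-0.4463  0.0443  0.1239] w 0.0850
max shift 1.52 turn 0.001
0.07, 0.02, 0.76, -0.001; 0.14, 0.04, 1.51, -0.001; 0.14, 0.04, 1.51, -0.001; 0.07, 0.02, 0.76, -0.001
```

Request:
send_rows --commands '[0.4, 0.1, 0.7, 0, 0, 0, 1.0, 0, 0, 0, 1.2, 0, 0, 0, 1.0, 0, 0, 0, 0.6, 0, 0, 0, 0, 0, 0, 0, 0, 0, 0, 0, 0, 0, 0, 0, 0, 0, 0, 0, 0, 0]'

```text
time_s: 2.7
eef_pos: [0.4427, -0.3472, 0.0589]
tcp_rot: [2.723, 1.566, 0.001]
wrist_force: [0.0, -0.4, 0.6]
grip_width: 0.0854
```

```bash
python3 mv.py .443 -.3475 .059 60 4;  python3 - <<'E'
from h import *
ci,T=pose('wrist');im,d=bot.snapshot('wrist');cv2.imwrite('pics/w2.png',im[:,:,::-1])
E
```

```text
t 2.70 pos [ 442.6846 -347.1938   58.921 ] yaw 59.8 tilt 0.06 q [-0.6651  0.2645 -0.3039  1.0013  0.0001  1.4327] F [ 0.0104 -0.3924  0.6246] w 0.0854
max shift 0.01 turn 0.001
-0.0, 0.01, -0.0, -0.001; -0.0, 0.01, -0.0, -0.001; -0.0, 0.01, -0.0, -0.001; -0.0, 0.01, -0.0, -0.001
```

View pics/w2.png

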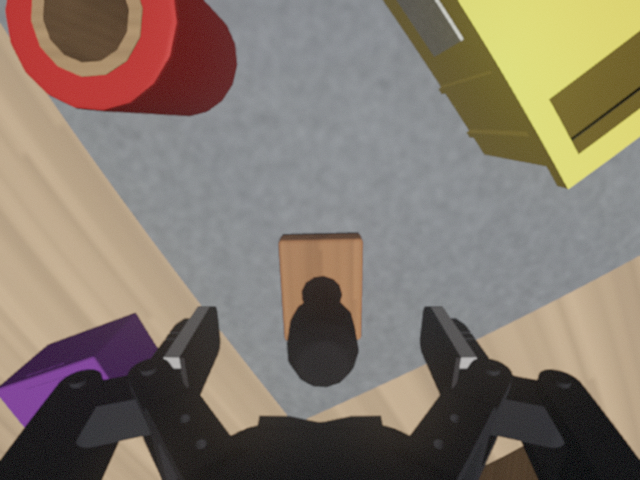

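The knob at (322,350) is centred between the pads. I'll close the gripper.

Request:
send_rows --commands '[0, 0, 0, 0, 0, 0, 0, 0, 0, 0, 0, 0, 0, 0, 0, 0, 0, 0, 0, 0, 0, 0, 0, 0, 0, 0, 0, 0, 0, 0, 0, 0, 0, 0, 0, 0, 0, 0, 0, 0]' --claw 0

```text
time_s: 3.58
eef_pos: [0.4425, -0.3471, 0.0585]
tcp_rot: [2.723, 1.566, 0.0]
wrist_force: [0.4, -1.0, 1.8]
grip_width: 0.026
```

Request:
send_rows --commands '[0, 0, -0.3, 0, 0, 0, -0.6, 0, 0, 0, -1.5, 0, 0, 0, -2.5, 0, 0, 0, -2.5, 0, 0, 0, -2.5, 0, 0, 0, -2.5, 0, 0, 0, -1.5, 0, 0, 0, 0, 0, 0, 0, 0, 0]'

```text
time_s: 4.42
eef_pos: [0.4426, -0.3471, 0.1978]
tcp_rot: [2.722, 1.565, 0.001]
wrist_force: [-0.3, -0.4, -1.2]
grip_width: 0.0263
```

```bash
python3 mv.py .443 -.3475 .20 60 4;  python3 - <<'E'
from h import *
for n in('wrist','scene'):
    im,d=bot.snapshot(n);cv2.imwrite(f'pics/{n}3.png',im[:,:,::-1])
E
```

```text
t 4.42 pos [ 442.5563 -347.1346  197.8435] yaw 59.8 tilt 0.08 q [-0.6651  0.2003 -0.0722  1.2968 -0.      1.4327] F [-0.2705 -0.4158 -1.2247] w 0.0263
max shift 0.07 turn 0.001
-0.0, 0.01, -0.04, -0.001; -0.0, 0.02, -0.07, -0.001; -0.0, 0.02, -0.07, -0.001; -0.0, 0.01, -0.04, -0.001
```

View pics/wrist3.png

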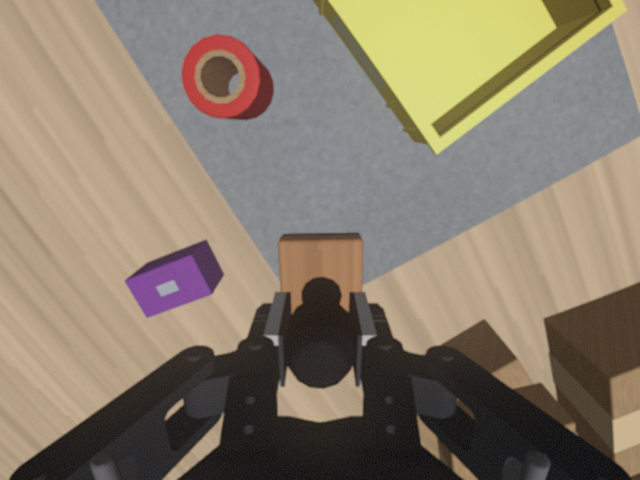

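The stamp is held upright, its base seen square at (320,265). I'll carry it to the yellow tub, local y −36 mm.

```bash
python3 mv.py .616 -.271 .20 98 8
```

```text
t 4.52 pos [ 441.8052 -346.5256  195.8744] yaw 59.8 tilt 0.12 q [-0.6651  0.2017 -0.0748  1.2964  0.      1.4327] F [-0.5507 -0.1435 -0.2443] w 0.0263
max shift 2.72 turn 0.095
1.09, 0.8, -0.03, -0.048; 2.11, 1.71, -0.06, -0.095; 1.93, 1.9, -0.06, -0.095; 1.74, 2.08, -0.06, -0.095; 1.54, 2.23, -0.06, -0.095; 1.32, 2.37, -0.06, -0.095; 1.09, 2.49, -0.06, -0.095; 0.42, 1.29, -0.03, -0.048
```

Request:
send_rows --commands '[1.1, 0.8, 0, -0.048, 2.1, 1.7, -0.1, -0.095, 1.9, 1.9, -0.1, -0.095, 1.7, 2.1, 0, -0.095, 1.5, 2.2, 0, -0.095, 1.3, 2.4, 0, -0.095, 1.1, 2.5, 0, -0.095, 0.4, 1.3, 0, -0.048, 0, 0, 0, 0, 0, 0, 0, 0]'

```text
time_s: 5.35
eef_pos: [0.6162, -0.2721, 0.1969]
tcp_rot: [-2.059, -2.368, 0.002]
wrist_force: [0.6, -0.1, -1.2]
grip_width: 0.026
```

```bash
python3 mv.py .616 -.271 .063 98 8;  python3 - <<'E'
from h import *
for n in('wrist','scene'):
    im,d=bot.snapshot(n);cv2.imwrite(f'pics/{n}4.png',im[:,:,::-1])
E
```

```text
t 5.35 pos [ 616.2258 -272.0885  196.929 ] yaw 98.0 tilt 0.21 q [-0.4157  0.4208  0.2243  1.3781 -0.0003  1.0161] F [ 0.6255 -0.1148 -1.1678] w 0.0260
max shift 1.91 turn 0.000
0.01, -0.0, 0.96, -0.0; 0.02, -0.0, 1.91, -0.0; 0.02, -0.0, 1.91, -0.0; 0.02, -0.0, 1.91, -0.0; 0.02, -0.0, 1.91, -0.0; 0.02, -0.0, 1.91, -0.0; 0.02, -0.0, 1.91, -0.0; 0.01, -0.0, 0.96, -0.0
```

View pics/wrist4.png

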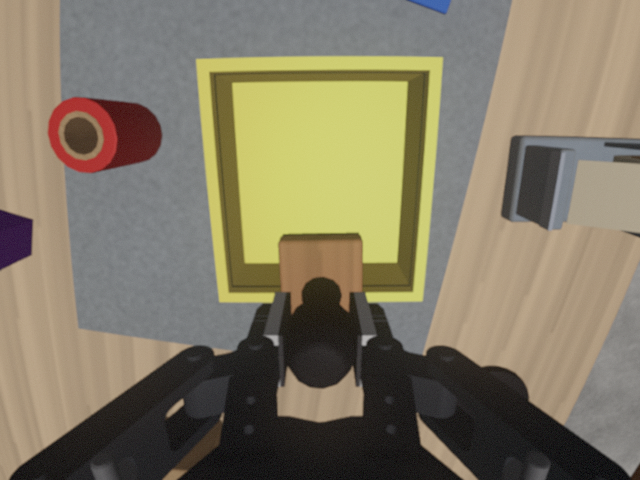

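The base is square to the tub, centred in x, and clears the near wall (y≈290). I'll descend.

Request:
send_rows --commands '[0, 0, 1.0, 0, 0, 0, 2.0, 0, 0, 0, 2.0, 0, 0, 0, 2.0, 0, 0, 0, 2.0, 0, 0, 0, 2.0, 0, 0, 0, 1.5, 0, 0, 0, 0.6, 0, 0, 0, 0, 0, 0, 0, 0, 0]'

```text
time_s: 6.28
eef_pos: [0.616, -0.2731, 0.0686]
tcp_rot: [-2.063, -2.369, 0.0]
wrist_force: [1.2, -0.5, 0.5]
grip_width: 0.0261
```

```bash
python3 mv.py .616 -.271 .0625 98 4;  python3 - <<'E'
from h import *
for n in('wrist',):
    im,d=bot.snapshot(n);cv2.imwrite(f'pics/{n}5.png',im[:,:,::-1])
E
```

```text
t 6.28 pos [ 616.0364 -273.1176   68.5687] yaw 97.9 tilt 0.01 q [-0.4173  0.4571 -0.0054  1.1083 -0.0001  1.0154] F [ 1.1936 -0.5455  0.4553] w 0.0261
max shift 0.21 turn 0.001
0.04, 0.0, 0.1, -0.0; 0.07, 0.01, 0.2, -0.001; 0.07, 0.01, 0.2, -0.001; 0.04, 0.0, 0.1, -0.0
```

View pics/wrist5.png

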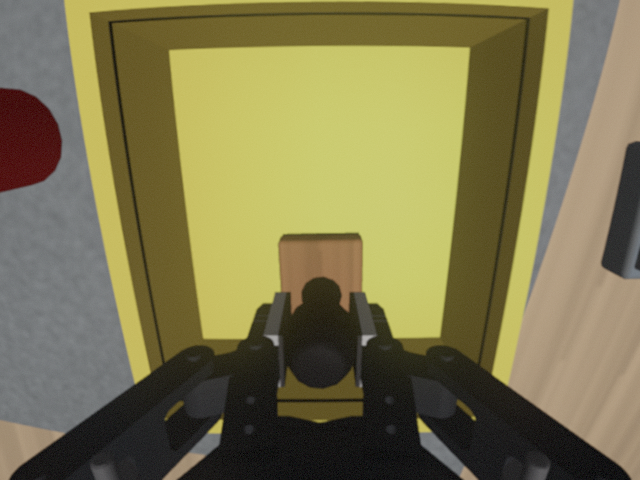

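The stamp is well inside the tub. I'll lower the last 6 mm and then release.

Request:
send_rows --commands '[0.1, 0, 0.2, 0, 0.1, 0, 0.2, 0, 0, 0, 0.2, 0, 0, 0, 0, 0, 0, 0, 0, 0, 0, 0, 0, 0, 0, 0, 0, 0, 0, 0, 0, 0, 0, 0, 0, 0, 0, 0, 0, 0]'

```text
time_s: 7.17
eef_pos: [0.6165, -0.2708, 0.0625]
tcp_rot: [2.061, 2.37, 0.001]
wrist_force: [0.6, 0.6, 1.6]
grip_width: 0.0262
```

Request:
send_rows --commands '[0, 0, 0, 0, 0, 0, 0, 0, 0, 0, 0, 0, 0, 0, 0, 0, 0, 0, 0, 0, 0, 0, 0, 0, 0, 0, 0, 0, 0, 0, -0.5, 0, 0, 0, -1.0, 0, 0, 0, -1.5, 0]' --claw 0.6

```text
time_s: 8.0
eef_pos: [0.6156, -0.2704, 0.092]
tcp_rot: [-2.06, -2.369, 0.001]
wrist_force: [-0.1, 0.3, -0.6]
grip_width: 0.0513
```

Request:
send_rows --commands '[0, 0, -1.5, 0, 0, 0, -2.5, 0, 0, 0, -2.5, 0, 0, 0, -2.5, 0, 0, 0, -1.5, 0, 0, 0, -0.5, 0, 0, 0, 0, 0, 0, 0, 0, 0, 0, 0, 0, 0, 0, 0, 0, 0]' --claw 1

```text
time_s: 8.83
eef_pos: [0.6157, -0.2705, 0.2007]
tcp_rot: [-2.06, -2.368, 0.001]
wrist_force: [0.3, 0.5, -0.0]
grip_width: 0.0854
```

```bash
python3 mv.py .435 .066 .2 98 10;  python3 - <<'E'
from h import *
for n in('wrist',):
    im,d=bot.snapshot(n);cv2.imwrite(f'pics/{n}6.png',im[:,:,::-1])
E
```

```text
t 8.83 pos [ 615.6799 -270.5125  200.6718] yaw 98.0 tilt 0.15 q [-0.414   0.4174  0.2274  1.3834  0.      1.0178] F [ 0.3422  0.5376 -0.0389] w 0.0854
max shift 4.24 turn 0.000
1.99, -0.74, 0.0, -0.0; 3.98, -1.47, 0.01, -0.0; 3.98, -1.47, 0.01, -0.0; 3.98, -1.47, 0.01, -0.0; 3.98, -1.47, 0.01, -0.0; 3.98, -1.47, 0.01, -0.0; 3.98, -1.47, 0.01, -0.0; 3.98, -1.47, 0.01, -0.0; 3.98, -1.47, 0.01, -0.0; 1.99, -0.73, 0.0, -0.0
```

View pics/wrist6.png

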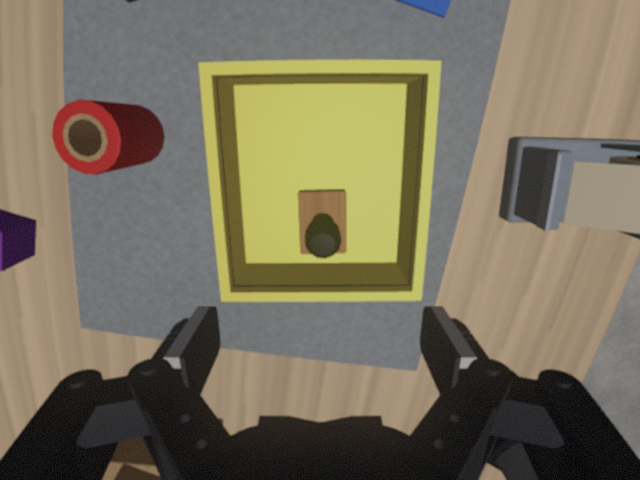

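The stamp stands upright in the yellow tub at (322,222). Next is the label roll.

Request:
send_rows --commands '[2.0, -0.7, 0, 0, 3.8, -1.4, 0, 0, 3.8, -1.4, 0, 0, 3.8, -1.4, 0, 0, 3.8, -1.4, 0, 0, 3.8, -1.4, 0, 0, 3.8, -1.4, 0, 0, 3.8, -1.4, 0, 0, 3.8, -1.4, 0, 0, 2.0, -0.8, 0, 0]'

```text
time_s: 9.72
eef_pos: [0.4403, 0.0548, 0.2018]
tcp_rot: [-2.058, -2.371, 0.0]
wrist_force: [0.1, -0.4, 0.0]
grip_width: 0.0853
```

Request:
send_rows --commands '[1.2, -0.6, 0, 0, 0, 0, 0, 0, 0, 0, 0, 0, 0, 0, 0, 0, 0, 0, 0, 0, 0, 0, 0, 0, 0, 0, 0, 0, 0, 0, 0, 0, 0, 0, 0, 0, 0, 0, 0, 0]'

```text
time_s: 10.55
eef_pos: [0.4353, 0.0632, 0.2022]
tcp_rot: [-2.062, -2.37, 0.0]
wrist_force: [-0.8, 0.2, 0.5]
grip_width: 0.0853
```

```bash
python3 mv.py .435 .066 .1 98 6;  python3 - <<'E'
from h import *
ci,T=pose('wrist');im,d=bot.snapshot('wrist');cv2.imwrite('pics/w7.png',im[:,:,::-1])
P=cloud(ci,T,d);Z=P[...,2]
m=(d>0)&(abs(P[...,0]-.435)<.05)&(abs(P[...,1]-.066)<.05)&(Z>.050)&(Z<.062)
q=P[m];print(cv2.minEnclosingCircle((q[:,:2]*1000).astype(np.float32)),cv2.minAreaRect((q[:,:2]*1000).astype(np.float32)),np.median(q[:,2]))
E
```

```text
t 10.55 pos [435.2922  63.1564 202.2374] yaw 97.9 tilt 0.01 q [ 0.1441 -0.0295 -0.3151  1.2853 -0.      1.5764] F [-0.8413  0.186   0.4953] w 0.0853
max shift 2.04 turn 0.000
0.03, 0.0, 1.02, -0.0; 0.06, 0.0, 2.04, -0.0; 0.06, 0.0, 2.04, -0.0; 0.06, 0.0, 2.04, -0.0; 0.06, 0.0, 2.04, -0.0; 0.03, 0.0, 1.02, -0.0
((433.017333984375, 63.11697769165039), 25.00324058532715) ((433.1769714355469, 63.27164840698242), (48.55320739746094, 49.06766891479492), 9.86578369140625) 0.05501769522902844
```

View pics/w7.png

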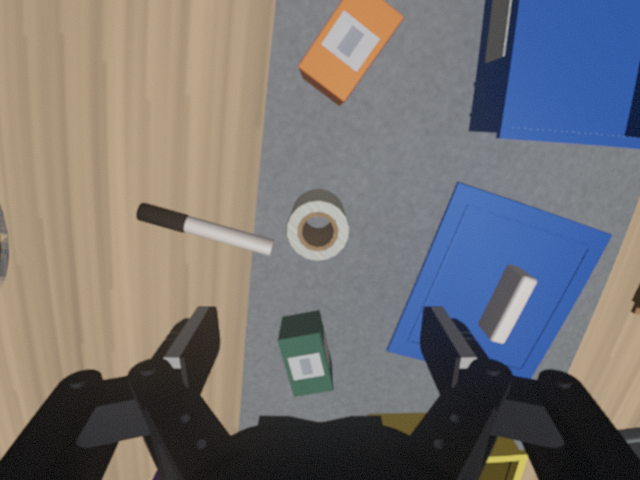

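The label roll is at (318,230). The pen end is at (268,245), so the fingertips have to stay above it, and my grasp height does that. I'll descend.

Request:
send_rows --commands '[0.1, -0.2, 1.0, 0, 0, 0, 2.0, 0, 0, 0, 2.5, 0, 0, 0, 2.5, 0, 0, 0, 2.5, 0, 0, 0, 2.5, 0, 0, 0, 1.8, 0, 0, 0, 1.0, 0, 0, 0, 0.4, 0, 0, 0, 0, 0]'

```text
time_s: 11.43
eef_pos: [0.4325, 0.0641, 0.0396]
tcp_rot: [-2.061, -2.37, 0.002]
wrist_force: [-0.2, -0.2, 0.5]
grip_width: 0.0856
```

```bash
python3 mv.py .4335 .064 .04 98 6;  python3 - <<'E'
from h import *
ci,T=pose('wrist');im,d=bot.snapshot('wrist');cv2.imwrite('pics/w8.png',im[:,:,::-1])
E
```

```text
t 11.43 pos [432.4649  64.054   39.5662] yaw 98.0 tilt 0.09 q [ 0.147   0.0599 -0.5974  0.9151  0.      1.5788] F [-0.1851 -0.2037  0.4586] w 0.0856
max shift 0.02 turn 0.000
-0.0, 0.01, -0.0, -0.0; -0.0, 0.02, -0.01, -0.0; -0.0, 0.02, -0.01, -0.0; -0.0, 0.02, -0.01, -0.0; -0.0, 0.02, -0.01, -0.0; -0.0, 0.01, -0.0, -0.0
```

View pics/w8.png

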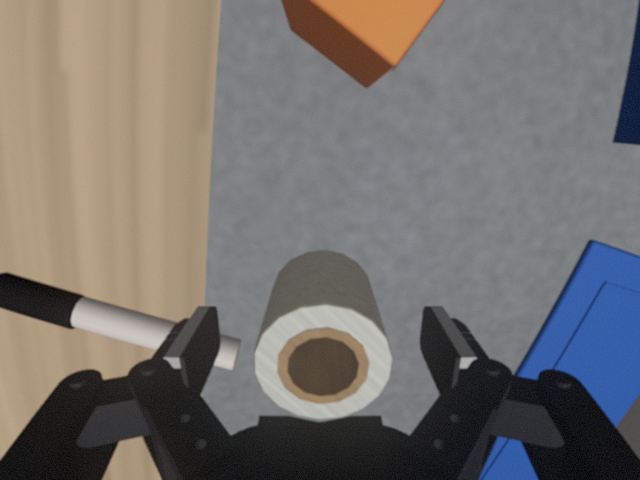

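The roll is centred at (323,362). The left finger is over the pen but higher than it. Closing.

Request:
send_rows --commands '[0, 0, 0, 0, 0, 0, 0, 0, 0, 0, 0, 0, 0, 0, 0, 0, 0, 0, 0, 0, 0, 0, 0, 0, 0, 0, 0, 0, 0, 0, 0, 0, 0, 0, 0, 0, 0, 0, 0, 0]' --claw 0

```text
time_s: 12.32
eef_pos: [0.434, 0.0642, 0.0416]
tcp_rot: [2.061, 2.369, 0.003]
wrist_force: [-2.0, -0.3, 5.8]
grip_width: 0.0489
```

Request:
send_rows --commands '[0, 0, -0.3, 0, 0, 0, -0.8, 0, 0, 0, -1.8, 0, 0, 0, -2.8, 0, 0, 0, -2.8, 0, 0, 0, -2.8, 0, 0, 0, -2.8, 0, 0, 0, -1.5, 0, 0, 0, -0.5, 0, 0, 0, 0, 0]'

```text
time_s: 13.15
eef_pos: [0.4337, 0.0642, 0.2028]
tcp_rot: [2.061, 2.369, 0.003]
wrist_force: [-0.2, 0.1, -1.3]
grip_width: 0.0485
```

```bash
python3 mv.py .605 -.194 .2 98 10;  python3 - <<'E'
from h import *
ci,T=pose('wrist');im,d=bot.snapshot('wrist');cv2.imwrite('pics/w9.png',im[:,:,::-1])
E
```

```text
t 13.15 pos [433.7465  64.1825 202.8429] yaw 98.0 tilt 0.16 q [ 0.1469 -0.0346 -0.3187  1.2838  0.      1.5787] F [-0.1994  0.0815 -1.3106] w 0.0485
max shift 3.45 turn 0.000
-1.55, 0.74, 0.02, -0.0; -3.1, 1.49, 0.03, -0.0; -3.1, 1.49, 0.03, -0.0; -3.1, 1.49, 0.03, -0.0; -3.11, 1.49, 0.03, -0.0; -3.11, 1.49, 0.03, -0.0; -3.11, 1.49, 0.03, -0.0; -3.11, 1.49, 0.03, -0.0; -3.11, 1.49, 0.03, -0.0; -1.55, 0.74, 0.02, -0.0
```

View pics/w9.png

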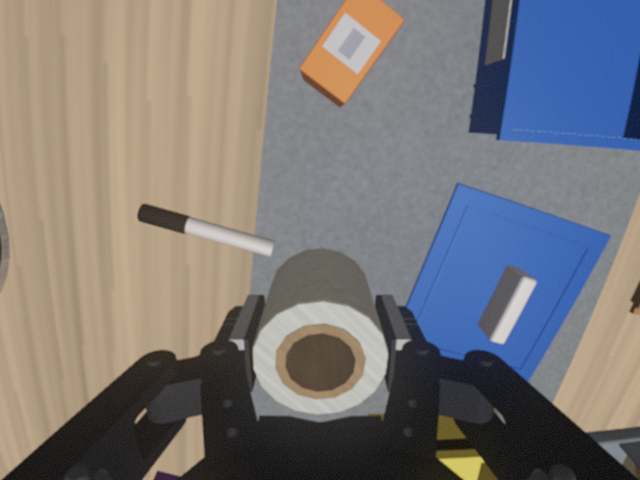

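The roll is held straight and the pen hasn't moved. I'll carry it to the yellow tub, local y +42 mm.

Request:
send_rows --commands '[-1.5, 0.7, 0, 0, -3.1, 1.5, 0, 0, -3.1, 1.5, 0, 0, -3.1, 1.5, 0, 0, -3.1, 1.5, 0, 0, -3.1, 1.5, 0, 0, -3.1, 1.5, 0, 0, -3.1, 1.5, 0, 0, -3.1, 1.5, 0, 0, -1.6, 0.7, 0, 0]'

```text
time_s: 14.03
eef_pos: [0.6052, -0.1966, 0.1982]
tcp_rot: [-2.062, -2.366, 0.003]
wrist_force: [-0.5, 1.4, -0.5]
grip_width: 0.0487
```

Request:
send_rows --commands '[0, 0, 0.5, 0, 0, 0, 1.5, 0, 0, 0, 1.5, 0, 0, 0, 1.0, 0, 0, 0, 0.5, 0, 0, 0, 0, 0, 0, 0, 0, 0, 0, 0, 0, 0, 0, 0, 0, 0, 0, 0, 0, 0]'

```text
time_s: 14.87
eef_pos: [0.6049, -0.1937, 0.1522]
tcp_rot: [2.061, 2.369, 0.001]
wrist_force: [-0.4, -0.4, -1.5]
grip_width: 0.0488
```

```bash
python3 mv.py .605 -.194 .0445 98 8;  python3 - <<'E'
from h import *
for n in('wrist','scene'):
    im,d=bot.snapshot(n);cv2.imwrite(f'pics/{n}10.png',im[:,:,::-1])
E
```

```text
t 14.87 pos [ 604.8544 -193.6898  152.2424] yaw 98.0 tilt 0.09 q [-0.3099  0.3485  0.0225  1.2433 -0.      1.1218] F [-0.3751 -0.353  -1.4612] w 0.0488
max shift 1.54 turn 0.000
-0.0, 0.0, 0.77, -0.0; -0.0, 0.0, 1.54, -0.0; -0.0, 0.0, 1.54, -0.0; -0.0, 0.0, 1.54, -0.0; -0.0, 0.0, 1.54, -0.0; -0.0, 0.0, 1.54, -0.0; -0.0, 0.0, 1.54, -0.0; -0.0, 0.0, 0.77, -0.0
```

View pics/wrist10.png

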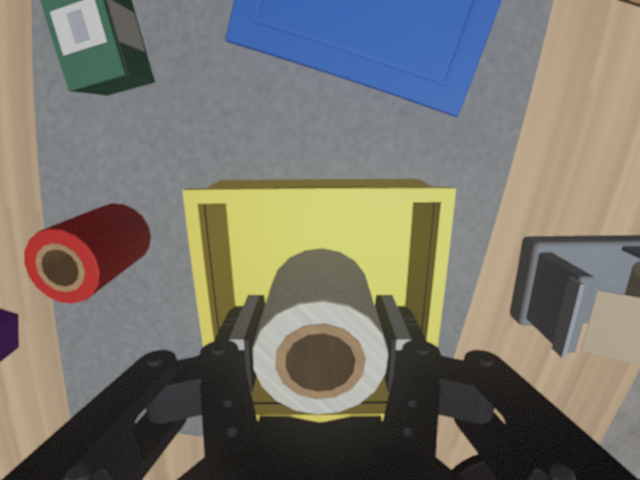

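View pics/scene10.png

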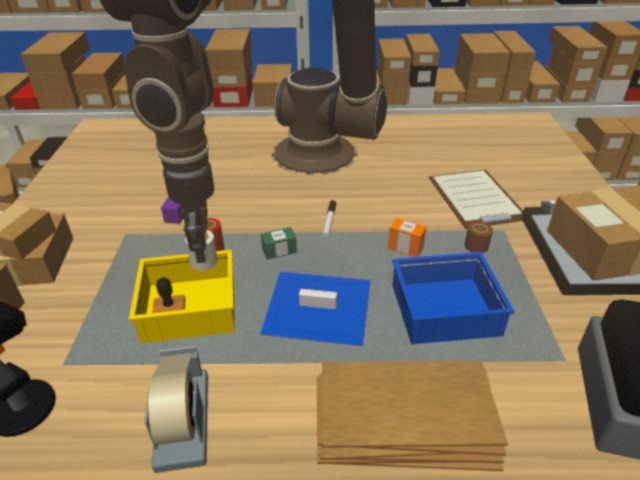

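The roll is centred over the tub in x, with the stamp on the far side. Descending.

Request:
send_rows --commands '[0, 0, 0.8, 0, 0, 0, 1.8, 0, 0, 0, 2.0, 0, 0, 0, 2.0, 0, 0, 0, 1.8, 0, 0, 0, 1.2, 0, 0, 0, 0.6, 0, 0, 0, 0.3, 0, 0, 0, 0.2, 0, 0, 0, 0, 0]'

```text
time_s: 15.8
eef_pos: [0.6048, -0.1938, 0.0457]
tcp_rot: [2.061, 2.369, 0.001]
wrist_force: [-0.6, -0.8, -0.4]
grip_width: 0.0488
```

```bash
python3 mv.py .605 -.194 .0445 98 8
```

```text
t 15.80 pos [ 604.7762 -193.7847   45.7431] yaw 98.0 tilt 0.08 q [-0.3101  0.4004 -0.1436  1.0254 -0.      1.1218] F [-0.6303 -0.8477 -0.4361] w 0.0488
max shift 0.02 turn 0.000
-0.0, 0.0, 0.01, -0.0; -0.0, 0.0, 0.02, -0.0; -0.0, 0.0, 0.02, -0.0; -0.0, 0.0, 0.02, -0.0; -0.0, 0.0, 0.02, -0.0; -0.0, 0.0, 0.02, -0.0; -0.0, 0.0, 0.02, -0.0; -0.0, 0.0, 0.01, -0.0
```

Request:
send_rows --commands '[0, 0, 0.1, 0, 0, 0, 0.05, 0, 0, 0, 0, 0, 0, 0, 0, 0, 0, 0, 0, 0, 0, 0, 0, 0, 0, 0, 0, 0, 0, 0, 0, 0, 0, 0, 0, 0, 0, 0, 0, 0]'

```text
time_s: 16.63
eef_pos: [0.6049, -0.1938, 0.0457]
tcp_rot: [2.06, 2.369, 0.001]
wrist_force: [-5.8, 2.5, 12.0]
grip_width: 0.0487
```

Request:
send_rows --commands '[0, 0, 0, 0, 0, 0, 0, 0, 0, 0, 0, 0, 0, 0, 0, 0, 0, 0, 0, 0, 0, 0, 0, 0, 0, 0, -0.3, 0, 0, 0, -0.7, 0, 0, 0, -1.5, 0, 0, 0, -2.0, 0]' --claw 0.85

```text
time_s: 17.47
eef_pos: [0.6036, -0.1934, 0.0873]
tcp_rot: [-2.06, -2.368, 0.002]
wrist_force: [0.5, 0.5, 0.4]
grip_width: 0.0724
```

Request:
send_rows --commands '[0, 0, -2.5, 0, 0, 0, -2.5, 0, 0, 0, -2.5, 0, 0, 0, -2.0, 0, 0, 0, -1.0, 0, 0, 0, -0.5, 0, 0, 0, 0, 0, 0, 0, 0, 0, 0, 0, 0, 0, 0, 0, 0, 0]' --claw 1

```text
time_s: 18.3
eef_pos: [0.6039, -0.1935, 0.1962]
tcp_rot: [-2.06, -2.369, 0.002]
wrist_force: [1.1, 0.3, -1.0]
grip_width: 0.0854
```

```bash
python3 mv.py .4415 -.0715 .2 109 8;  python3 - <<'E'
from h import *
for n in('wrist','scene'):
    im,d=bot.snapshot(n);cv2.imwrite(f'pics/{n}11.png',im[:,:,::-1])
E
```

```text
t 18.30 pos [ 603.8945 -193.461   196.1989] yaw 98.0 tilt 0.15 q [-0.31    0.341   0.1085  1.3409  0.      1.1217] F [ 1.0758  0.2879 -1.023 ] w 0.0854
max shift 2.91 turn 0.028
1.02, -1.03, -0.03, -0.014; 2.08, -2.03, -0.05, -0.028; 2.13, -1.97, -0.05, -0.028; 2.18, -1.91, -0.05, -0.028; 2.24, -1.85, -0.05, -0.028; 2.29, -1.79, -0.05, -0.028; 2.33, -1.72, -0.05, -0.028; 1.19, -0.83, -0.03, -0.014
```

View pics/wrist11.png

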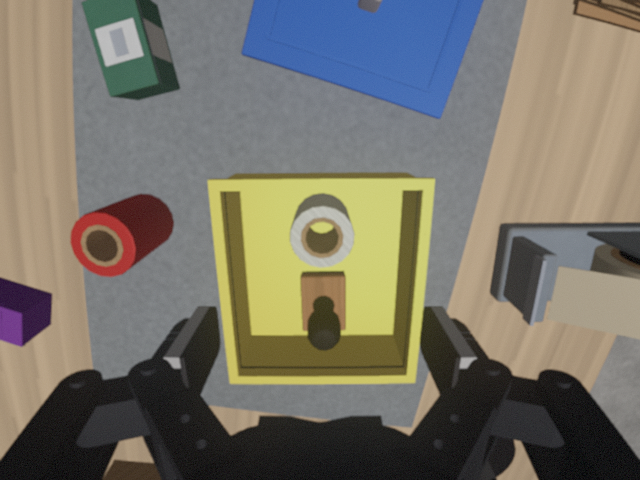

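The yellow tub holds both items upright: labels at (321,235) and stamp at (322,310). Next is the green box.

Request:
send_rows --commands '[1.0, -1.0, 0, -0.014, 2.1, -2.0, 0, -0.028, 2.1, -2.0, 0, -0.028, 2.2, -1.9, 0, -0.028, 2.2, -1.8, 0, -0.028, 2.3, -1.8, 0, -0.028, 2.3, -1.7, 0, -0.028, 1.2, -0.8, 0, -0.014, 0, 0, 0, 0, 0, 0, 0, 0]'

```text
time_s: 19.23
eef_pos: [0.4435, -0.0721, 0.1981]
tcp_rot: [1.819, 2.56, 0.001]
wrist_force: [-0.5, -0.8, -0.3]
grip_width: 0.0852
```

```bash
python3 mv.py .4415 -.0715 .2 109 8;  python3 - <<'E'
from h import *
ci,T=pose('wrist');im,d=bot.snapshot('wrist');cv2.imwrite('pics/w12.png',im[:,:,::-1])
P=cloud(ci,T,d);Z=P[...,2]
m=(d>0)&(abs(P[...,0]-.442)<.05)&(abs(P[...,1]+.0715)<.05)&(Z>.039)&(Z<.05)
q=P[m];print(cv2.minAreaRect((q[:,:2]*1000).astype(np.float32)),np.median(q[:,2]))
E
```

```text
t 19.23 pos [443.4816 -72.0887 198.0733] yaw 109.2 tilt 0.08 q [-0.161  -0.0119 -0.3071  1.2742 -0.0003  1.0744] F [-0.4864 -0.7752 -0.3453] w 0.0852
max shift 0.04 turn 0.001
0.01, -0.01, -0.01, 0.0; 0.02, -0.02, -0.03, 0.001; 0.02, -0.02, -0.03, 0.001; 0.02, -0.02, -0.03, 0.001; 0.02, -0.02, -0.03, 0.001; 0.02, -0.02, -0.03, 0.001; 0.02, -0.02, -0.03, 0.001; 0.01, -0.01, -0.01, 0.0
((440.8299865722656, -74.01026916503906), (40.32677459716797, 67.94776153564453), 19.649492263793945) 0.043074364772325235
```

View pics/w12.png

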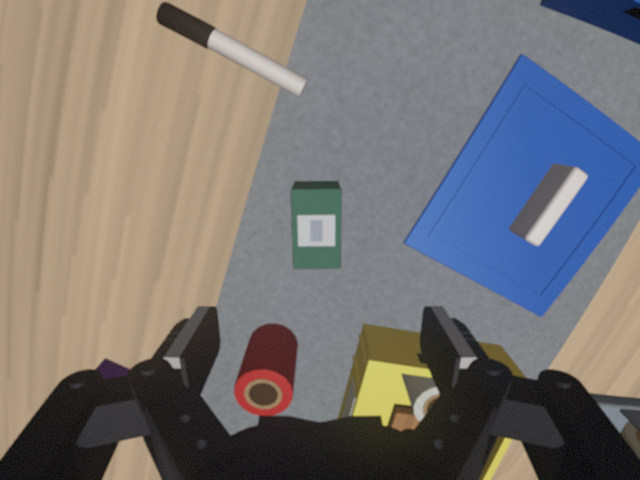

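The green box is square to the jaws at (317,230). Descending.

Request:
send_rows --commands '[0, -0.2, 1.0, 0, 0, 0, 2.0, 0, 0, 0, 2.5, 0, 0, 0, 2.8, 0, 0, 0, 2.8, 0, 0, 0, 2.5, 0, 0, 0, 1.8, 0, 0, 0, 1.0, 0, 0, 0, 0.4, 0, 0, 0, 0, 0]'

```text
time_s: 20.12
eef_pos: [0.4411, -0.0731, 0.0288]
tcp_rot: [-1.82, -2.559, 0.001]
wrist_force: [-0.7, 0.3, -1.0]
grip_width: 0.0851
```

```bash
python3 mv.py .4412 -.073 .03 109.5 6;  python3 - <<'E'
from h import *
ci,T=pose('wrist');im,d=bot.snapshot('wrist');cv2.imwrite('pics/w13.png',im[:,:,::-1])
E
```

```text
t 20.12 pos [441.1171 -73.1136  28.8125] yaw 109.2 tilt 0.11 q [-0.1642  0.0887 -0.5923  0.8916 -0.0001  1.0722] F [-0.6595  0.275  -1.012 ] w 0.0851
max shift 0.02 turn 0.001
0.0, 0.0, -0.01, -0.001; 0.0, 0.0, -0.02, -0.001; 0.0, 0.0, -0.02, -0.001; 0.0, 0.0, -0.02, -0.001; 0.0, 0.0, -0.02, -0.001; 0.0, 0.0, -0.01, -0.001
```

View pics/w13.png

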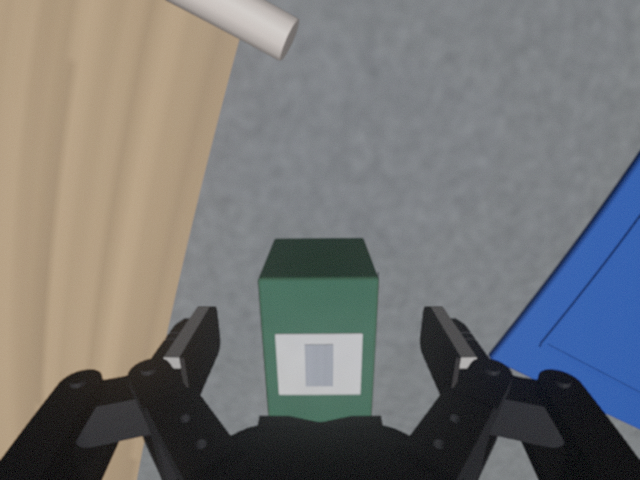

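Request:
send_rows --commands '[0, 0, 0, 0, 0, 0, 0, 0, 0, 0, 0, 0, 0, 0, 0, 0, 0, 0, 0, 0, 0, 0, 0, 0, 0, 0, 0, 0, 0, 0, 0, 0, 0, 0, 0, 0, 0, 0, 0, 0]' --claw 0

```text
time_s: 21.0
eef_pos: [0.442, -0.073, 0.0307]
tcp_rot: [1.819, 2.559, 0.001]
wrist_force: [-1.1, -0.7, 5.5]
grip_width: 0.0389
```

Request:
send_rows --commands '[0, 0, -0.3, 0, 0, 0, -0.8, 0, 0, 0, -1.8, 0, 0, 0, -2.8, 0, 0, 0, -2.8, 0, 0, 0, -2.8, 0, 0, 0, -2.8, 0, 0, 0, -1.5, 0, 0, 0, -0.5, 0, 0, 0, 0, 0]'

```text
time_s: 21.83
eef_pos: [0.4419, -0.0729, 0.1922]
tcp_rot: [1.819, 2.559, 0.002]
wrist_force: [-0.1, 1.3, -2.1]
grip_width: 0.039
```

```bash
python3 mv.py .6263 .2162 .18 95.8 10;  python3 - <<'E'
from h import *
ci,T=pose('wrist');im,d=bot.snapshot('wrist');cv2.imwrite('pics/w14.png',im[:,:,::-1])
E
```

```text
t 21.83 pos [441.9474 -72.9173 192.1591] yaw 109.2 tilt 0.14 q [-0.1635 -0.014  -0.3222  1.2601  0.      1.0722] F [-0.1422  1.2815 -2.1266] w 0.0390
max shift 3.82 turn 0.026
1.18, 1.5, 0.07, 0.013; 2.4, 2.96, 0.14, 0.026; 2.48, 2.9, 0.14, 0.026; 2.55, 2.83, 0.14, 0.026; 2.62, 2.76, 0.14, 0.026; 2.69, 2.69, 0.14, 0.026; 2.76, 2.62, 0.14, 0.026; 2.83, 2.55, 0.14, 0.026; 2.89, 2.48, 0.14, 0.026; 1.48, 1.2, 0.07, 0.013
```

View pics/w14.png

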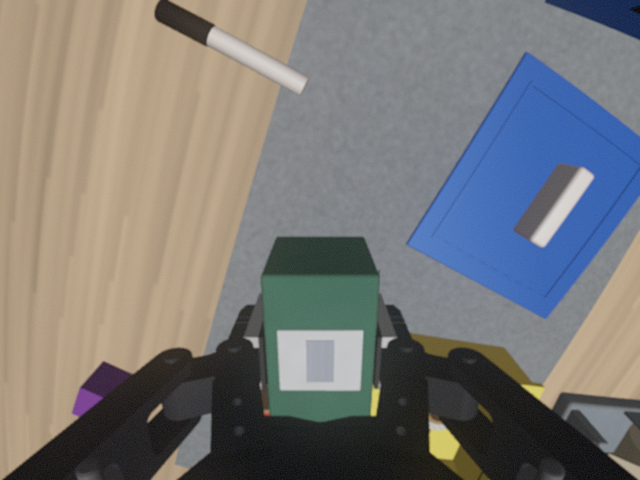

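The green box is held straight. I'll carry it to the blue tub.

Request:
send_rows --commands '[1.2, 1.5, 0, 0.013, 2.4, 3.0, 0.1, 0.026, 2.5, 2.9, 0.1, 0.026, 2.6, 2.8, 0.1, 0.026, 2.6, 2.8, 0.1, 0.026, 2.7, 2.7, 0.1, 0.026, 2.8, 2.6, 0.1, 0.026, 2.8, 2.5, 0.1, 0.026, 2.9, 2.5, 0.1, 0.026, 1.5, 1.2, 0, 0.013]'

```text
time_s: 22.72
eef_pos: [0.6261, 0.2208, 0.1791]
tcp_rot: [-2.104, -2.33, 0.004]
wrist_force: [-0.4, -0.4, -2.1]
grip_width: 0.0394
```

Request:
send_rows --commands '[0, 0, 0.5, 0, 0, 0, 1.0, 0, 0, 0, 1.5, 0, 0, 0, 1.0, 0, 0, 0, 0.5, 0, 0, 0, 0, 0, 0, 0, 0, 0, 0, 0, 0, 0, 0, 0, 0, 0, 0, 0, 0, 0]'

```text
time_s: 23.55
eef_pos: [0.6259, 0.2174, 0.1387]
tcp_rot: [2.106, 2.33, 0.002]
wrist_force: [-0.9, 0.2, -0.9]
grip_width: 0.0395
```

```bash
python3 mv.py .6263 .2162 .035 95.8 10;  python3 - <<'E'
from h import *
ci,T=pose('wrist');im,d=bot.snapshot('wrist');cv2.imwrite('pics/w15.png',im[:,:,::-1])
E
```

```text
t 23.55 pos [625.8623 217.4475 138.7366] yaw 95.8 tilt 0.09 q [ 0.3344  0.4049  0.0734  1.2378 -0.      1.8043] F [-0.8505  0.1852 -0.8805] w 0.0395
max shift 1.15 turn 0.000
-0.01, 0.0, 0.58, -0.0; -0.01, 0.0, 1.15, -0.0; -0.01, 0.0, 1.15, -0.0; -0.01, 0.0, 1.15, -0.0; -0.01, 0.0, 1.15, -0.0; -0.01, 0.0, 1.15, -0.0; -0.01, 0.0, 1.15, -0.0; -0.01, 0.0, 1.15, -0.0; -0.01, 0.0, 1.15, -0.0; -0.01, 0.0, 0.58, -0.0
```

View pics/w15.png

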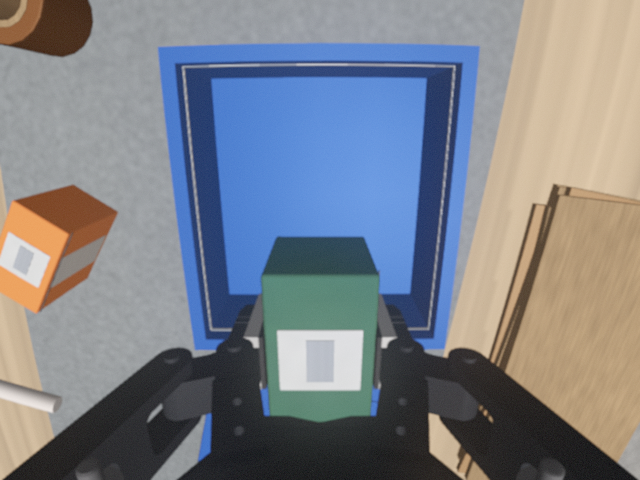

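The box is aligned with the tub and inside its walls, the near wall at y≈330. Descending.

Request:
send_rows --commands '[0, 0, 0.8, 0, 0, 0, 1.8, 0, 0, 0, 2.0, 0, 0, 0, 2.0, 0, 0, 0, 1.6, 0, 0, 0, 1.0, 0, 0, 0, 0.6, 0, 0, 0, 0.4, 0, 0, 0, 0.2, 0, 0, 0, 0, 0]'

```text
time_s: 24.43
eef_pos: [0.626, 0.2177, 0.0349]
tcp_rot: [2.106, 2.33, 0.002]
wrist_force: [0.1, 0.6, -1.4]
grip_width: 0.0394
```

Request:
send_rows --commands '[0, 0, 0, 0, 0, 0, 0, 0, 0, 0, 0, 0, 0, 0, 0, 0, 0, 0, 0, 0, 0, 0, 0, 0, 0, 0, 0, 0, 0, 0, 0, 0, 0, 0, 0, 0, 0, 0, 0, 0]'

```text
time_s: 25.27
eef_pos: [0.6262, 0.2177, 0.0348]
tcp_rot: [2.106, 2.33, 0.003]
wrist_force: [-0.3, 0.9, 5.7]
grip_width: 0.0393
```

Contact reads 5.7 N, so the box is on the floor. Release and retreat.

Request:
send_rows --commands '[0, 0, 0, 0, 0, 0, 0, 0, 0, 0, 0, 0, 0, 0, 0, 0, 0, 0, 0, 0, 0, 0, 0, 0, 0, 0, -0.3, 0, 0, 0, -0.7, 0, 0, 0, -1.5, 0, 0, 0, -2.0, 0]' --claw 0.8

```text
time_s: 26.1
eef_pos: [0.6246, 0.2171, 0.0783]
tcp_rot: [-2.106, -2.33, 0.004]
wrist_force: [-0.3, 0.4, -0.5]
grip_width: 0.0682
```

Request:
send_rows --commands '[0, 0, -2.5, 0, 0, 0, -2.5, 0, 0, 0, -2.5, 0, 0, 0, -2.5, 0, 0, 0, -1.0, 0, 0, 0, -0.5, 0, 0, 0, 0, 0, 0, 0, 0, 0, 0, 0, 0, 0, 0, 0, 0, 0]' --claw 1

```text
time_s: 26.93
eef_pos: [0.6248, 0.2172, 0.1919]
tcp_rot: [-2.106, -2.33, 0.004]
wrist_force: [-0.3, -0.2, -0.8]
grip_width: 0.0852
```

```bash
python3 mv.py .4345 .355 .19 95.8 8;  python3 - <<'E'
from h import *
ci,T=pose('wrist');im,d=bot.snapshot('wrist');cv2.imwrite('pics/w16.png',im[:,:,::-1])
E
```

```text
t 26.93 pos [624.8464 217.2126 191.9393] yaw 95.8 tilt 0.17 q [0.3345 0.396  0.1772 1.3549 0.     1.8044] F [-0.3469 -0.2438 -0.7675] w 0.0852
max shift 3.36 turn 0.000
1.12, -1.25, 0.01, -0.0; 2.23, -2.51, 0.03, -0.0; 2.23, -2.51, 0.03, -0.0; 2.23, -2.51, 0.03, -0.0; 2.23, -2.51, 0.03, -0.0; 2.23, -2.51, 0.03, -0.0; 2.23, -2.51, 0.03, -0.0; 1.12, -1.25, 0.01, -0.0
```

View pics/w16.png

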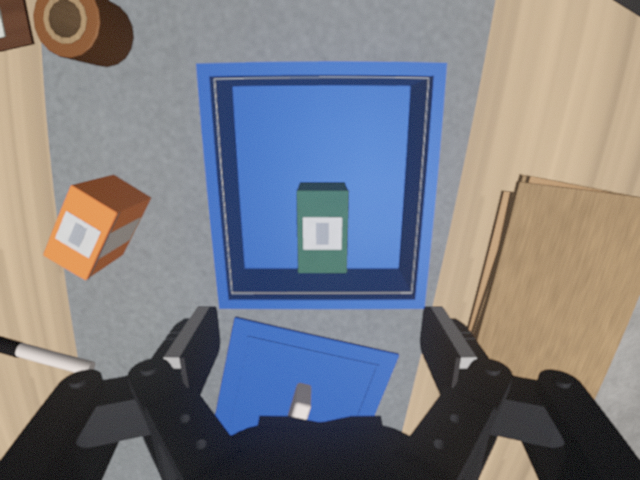

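The green box is flat in the blue tub at (322,232). Next is the brown roll at (75,25).

Request:
send_rows --commands '[1.1, -1.2, 0, 0, 2.2, -2.5, 0, 0, 2.2, -2.5, 0, 0, 2.2, -2.5, 0, 0, 2.2, -2.5, 0, 0, 2.2, -2.5, 0, 0, 2.2, -2.5, 0, 0, 1.1, -1.2, 0, 0, 0, 0, 0, 0, 0, 0, 0, 0]'

```text
time_s: 27.82
eef_pos: [0.4361, 0.3535, 0.1934]
tcp_rot: [2.104, 2.333, -0.001]
wrist_force: [-0.3, 0.3, 0.2]
grip_width: 0.085
```

```bash
python3 mv.py .4345 .355 .19 95.8 8;  python3 - <<'E'
from h import *
ci,T=pose('wrist');im,d=bot.snapshot('wrist');cv2.imwrite('pics/w17.png',im[:,:,::-1])
P=cloud(ci,T,d);Z=P[...,2]
m=(d>0)&(abs(P[...,0]-.435)<.05)&(abs(P[...,1]-.355)<.05)&(Z>.044)&(Z<.056)
q=P[m];print(cv2.minEnclosingCircle((q[:,:2]*1000).astype(np.float32)),np.median(q[:,2]))
E
```

```text
t 27.82 pos [436.1455 353.4767 193.4295] yaw 95.9 tilt 0.03 q [ 0.6812  0.2007 -0.0814  1.2892 -0.0003  2.1491] F [-0.2562  0.2713  0.2347] w 0.0850
max shift 0.06 turn 0.000
0.01, -0.01, 0.02, 0.0; 0.02, -0.02, 0.05, 0.0; 0.02, -0.02, 0.05, 0.0; 0.02, -0.02, 0.05, 0.0; 0.02, -0.02, 0.05, 0.0; 0.02, -0.02, 0.05, 0.0; 0.02, -0.02, 0.05, 0.0; 0.01, -0.01, 0.02, 0.0
((431.9146728515625, 354.60931396484375), 26.008020401000977) 0.04898880943937789
```

View pics/w17.png

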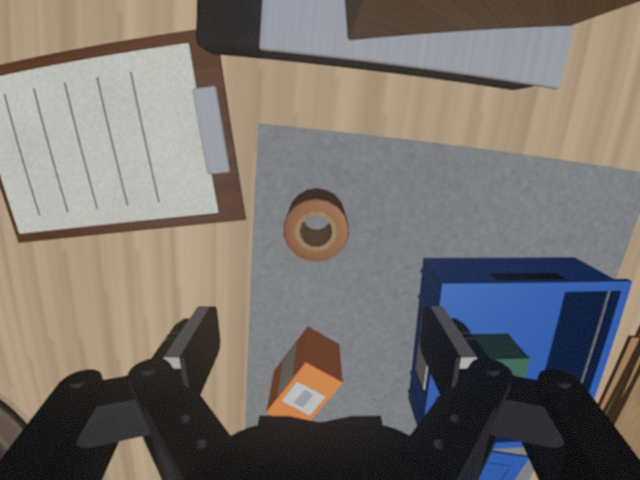

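The brown roll is at (317,230), with orange well clear. Descending.

Request:
send_rows --commands '[0.2, -0.3, 1.0, 0, 0, 0, 2.0, 0, 0, 0, 2.5, 0, 0, 0, 2.5, 0, 0, 0, 2.5, 0, 0, 0, 2.3, 0, 0, 0, 1.6, 0, 0, 0, 0.9, 0, 0, 0, 0.4, 0, 0, 0, 0, 0]'

```text
time_s: 28.7
eef_pos: [0.4337, 0.354, 0.0358]
tcp_rot: [-2.108, -2.329, 0.003]
wrist_force: [-0.1, -0.1, 0.8]
grip_width: 0.0855
```

```bash
python3 mv.py .433 .3548 .036 95.8 6;  python3 - <<'E'
from h import *
ci,T=pose('wrist');im,d=bot.snapshot('wrist');cv2.imwrite('pics/w18.png',im[:,:,::-1])
E
```

```text
t 28.70 pos [433.6654 354.039   35.7525] yaw 95.7 tilt 0.10 q [ 0.6847  0.2797 -0.3389  0.954  -0.      2.1555] F [-0.1445 -0.1281  0.8195] w 0.0855
max shift 0.02 turn 0.000
0.01, -0.01, -0.0, -0.0; 0.02, -0.01, -0.0, -0.0; 0.02, -0.01, -0.0, -0.0; 0.02, -0.01, -0.0, -0.0; 0.02, -0.01, -0.0, -0.0; 0.01, -0.01, -0.0, -0.0
```

View pics/w18.png

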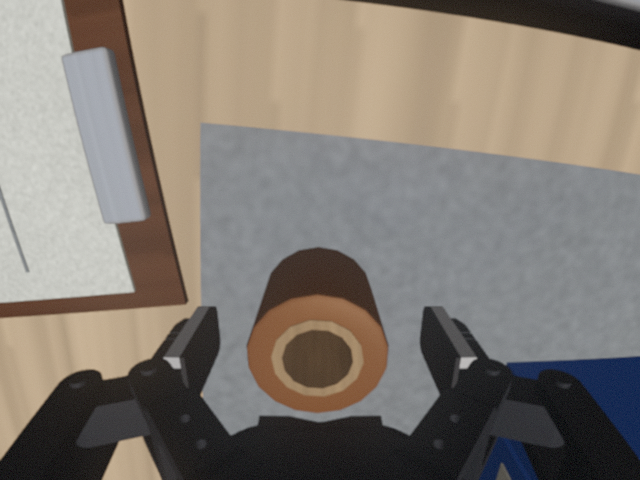

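Request:
send_rows --commands '[0, 0, 0, 0, 0, 0, 0, 0, 0, 0, 0, 0, 0, 0, 0, 0, 0, 0, 0, 0, 0, 0, 0, 0, 0, 0, 0, 0, 0, 0, 0, 0, 0, 0, 0, 0, 0, 0, 0, 0]' --claw 0

```text
time_s: 29.58
eef_pos: [0.4344, 0.3555, 0.0383]
tcp_rot: [2.106, 2.331, 0.004]
wrist_force: [0.1, -0.8, 5.0]
grip_width: 0.0499
```

Request:
send_rows --commands '[0, 0, -0.3, 0, 0, 0, -0.8, 0, 0, 0, -1.8, 0, 0, 0, -2.8, 0, 0, 0, -2.8, 0, 0, 0, -2.8, 0, 0, 0, -2.8, 0, 0, 0, -1.2, 0, 0, 0, -0.5, 0, 0, 0, 0, 0]'

```text
time_s: 30.42
eef_pos: [0.434, 0.3552, 0.1963]
tcp_rot: [2.106, 2.331, 0.004]
wrist_force: [0.8, 0.0, -1.1]
grip_width: 0.0504
```

```bash
python3 mv.py .6189 .2898 .17 95.8 8;  python3 - <<'E'
from h import *
ci,T=pose('wrist');im,d=bot.snapshot('wrist');cv2.imwrite('pics/w19.png',im[:,:,::-1])
E
```

```text
t 30.42 pos [434.0283 355.1567 196.2988] yaw 95.8 tilt 0.14 q [ 0.6858  0.1968 -0.0799  1.2917 -0.      2.1555] F [ 0.8254  0.0165 -1.0844] w 0.0504
max shift 2.83 turn 0.000
-0.6, 1.27, 0.19, -0.0; -1.2, 2.53, 0.38, -0.0; -1.2, 2.53, 0.38, -0.0; -1.2, 2.53, 0.38, -0.0; -1.2, 2.53, 0.38, -0.0; -1.2, 2.53, 0.38, -0.0; -1.2, 2.53, 0.38, -0.0; -0.6, 1.27, 0.19, -0.0
```

View pics/w19.png

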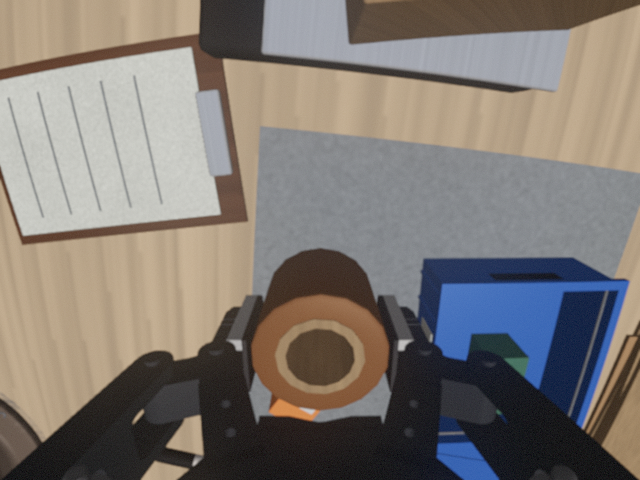

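The brown roll is held straight. I'll carry it over the blue tub at local y +41 mm.

Request:
send_rows --commands '[-0.6, 1.3, 0, 0, -1.2, 2.5, 0.2, 0, -1.2, 2.5, 0.4, 0, -1.2, 2.5, 0.4, 0, -1.2, 2.5, 0.4, 0, -1.2, 2.5, 0.4, 0, -1.2, 2.5, 0.4, 0, -0.6, 1.3, 0.2, 0, 0, 0, 0, 0, 0, 0, 0, 0]'

```text
time_s: 31.3
eef_pos: [0.6175, 0.2877, 0.1681]
tcp_rot: [-2.107, -2.328, 0.006]
wrist_force: [-1.0, 0.8, -1.4]
grip_width: 0.05
```

Request:
send_rows --commands '[0, 0, 0.5, 0, 0, 0, 1.0, 0, 0, 0, 1.0, 0, 0, 0, 0.5, 0, 0, 0, 0, 0, 0, 0, 0, 0, 0, 0, 0, 0, 0, 0, 0, 0, 0, 0, 0, 0, 0, 0, 0, 0]'

```text
time_s: 32.13
eef_pos: [0.6174, 0.2891, 0.1413]
tcp_rot: [2.106, 2.331, 0.001]
wrist_force: [-0.3, -0.8, -1.4]
grip_width: 0.0501
```

```bash
python3 mv.py .6189 .2898 .042 95.8 8;  python3 - <<'E'
from h import *
for n in('wrist','side'):
    im,d=bot.snapshot(n);cv2.imwrite(f'pics/{n}20.png',im[:,:,::-1])
E
```

```text
t 32.13 pos [617.4217 289.08   141.2775] yaw 95.8 tilt 0.05 q [0.4379 0.4419 0.1339 1.262  0.     1.9077] F [-0.3167 -0.781  -1.4363] w 0.0501
max shift 1.42 turn 0.000
0.0, 0.01, 0.71, -0.0; 0.01, 0.02, 1.42, -0.0; 0.01, 0.02, 1.42, -0.0; 0.01, 0.02, 1.42, -0.0; 0.01, 0.02, 1.42, -0.0; 0.01, 0.02, 1.42, -0.0; 0.01, 0.02, 1.42, -0.0; 0.0, 0.01, 0.71, -0.0
```

View pics/wrist20.png

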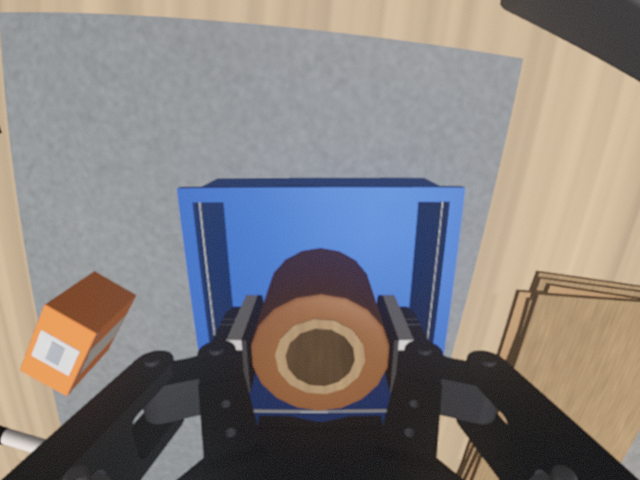

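View pics/side20.png

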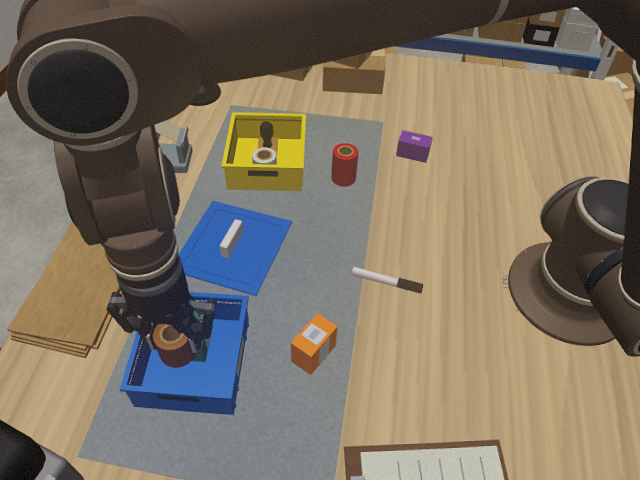

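The roll is over the free half of the tub. Descending.

Request:
send_rows --commands '[0, 0.1, 0.8, 0, 0, 0, 1.6, 0, 0, 0, 1.9, 0, 0, 0, 1.9, 0, 0, 0, 1.5, 0, 0, 0, 1.0, 0, 0, 0, 0.6, 0, 0, 0, 0.4, 0, 0, 0, 0.2, 0, 0, 0, 0, 0]'

```text
time_s: 33.07
eef_pos: [0.6186, 0.2892, 0.0426]
tcp_rot: [2.106, 2.33, 0.002]
wrist_force: [-0.6, -0.5, -0.7]
grip_width: 0.05
```

Request:
send_rows --commands '[0, 0, 0.1, 0, 0, 0, 0, 0, 0, 0, 0, 0, 0, 0, 0, 0, 0, 0, 0, 0, 0, 0, 0, 0, 0, 0, 0, 0, 0, 0, 0, 0, 0, 0, 0, 0, 0, 0, 0, 0]'

```text
time_s: 33.9
eef_pos: [0.6189, 0.2894, 0.0423]
tcp_rot: [2.106, 2.33, 0.003]
wrist_force: [-2.2, -0.9, 5.5]
grip_width: 0.0502
```

Request:
send_rows --commands '[0, 0, 0, 0, 0, 0, 0, 0, 0, 0, 0, 0, 0, 0, 0, 0, 0, 0, 0, 0, 0, 0, 0, 0, 0, 0, -0.3, 0, 0, 0, -0.7, 0, 0, 0, -1.5, 0, 0, 0, -2.0, 0]' --claw 0.85

```text
time_s: 34.73
eef_pos: [0.6174, 0.2886, 0.0852]
tcp_rot: [-2.106, -2.33, 0.004]
wrist_force: [0.5, -0.6, 0.4]
grip_width: 0.073
```

Request:
send_rows --commands '[0, 0, -2.5, 0, 0, 0, -2.5, 0, 0, 0, -2.5, 0, 0, 0, -2.5, 0, 0, 0, -1.0, 0, 0, 0, -0.5, 0, 0, 0, 0, 0, 0, 0, 0, 0, 0, 0, 0, 0, 0, 0, 0, 0]' --claw 1

```text
time_s: 35.57
eef_pos: [0.6176, 0.2888, 0.1989]
tcp_rot: [-2.106, -2.33, 0.004]
wrist_force: [0.0, -0.2, 0.2]
grip_width: 0.0854
```

```bash
python3 mv.py .621 .011 .2 81 10;  python3 - <<'E'
from h import *
ci,T=pose('wrist');im,d=bot.snapshot('wrist');cv2.imwrite('pics/w21.png',im[:,:,::-1])
P=cloud(ci,T,d); 
hsv=cv2.cvtColor(im,cv2.COLOR_RGB2HSV);Z=P[...,2]
c,s=np.cos(np.radians(5.8)),np.sin(np.radians(5.8))
lx=(P[...,0]-.623)*c+(P[...,1]-.249)*s; ly=-(P[...,0]-.623)*s+(P[...,1]-.249)*c
inn=(abs(lx)<.06)&(abs(ly)<.075)&(d>0)&(Z>.015)
print('inside max z',np.percentile(Z[inn],99.5))
for lo,hi,cond in((.04,.049,ly<0),(.049,.06,ly>0)):
    q=P[inn&cond&(Z>lo)&(Z<hi)]; print(len(q),cv2.minAreaRect((q[:,:2]*1000).astype(np.float32)),np.median(q[:,2]),np.percentile(q[:,2],[5,95]))
b=(d>0)&(hsv[...,0]>105)&(hsv[...,0]<125)&(hsv[...,1]>120)&(abs(Z-.068)<.006)&(P[...,1]>.13)
q=P[b];print('rim',cv2.minAreaRect((q[:,:2]*1000).astype(np.float32)))
E
```

```text
t 35.57 pos [617.6404 288.7928 198.9387] yaw 95.8 tilt 0.16 q [0.4374 0.4369 0.2525 1.3893 0.     1.9072] F [ 0.0103 -0.194   0.228 ] w 0.0854
max shift 3.09 turn 0.029
-1.54, -0.14, -0.01, 0.014; -3.08, -0.23, -0.01, 0.029; -3.08, -0.14, -0.01, 0.029; -3.09, -0.05, -0.01, 0.029; -3.09, 0.04, -0.01, 0.029; -3.08, 0.12, -0.01, 0.029; -3.08, 0.21, -0.01, 0.029; -3.07, 0.3, -0.01, 0.029; -3.06, 0.39, -0.01, 0.029; -1.52, 0.24, -0.01, 0.014
inside max z 0.2733810155742505
3074 ((626.1061401367188, 216.36965942382812), (40.62583541870117, 65.5269775390625), 5.755226135253906) 0.047109167045346484 [0.0459 0.0483]
2508 ((618.8464965820312, 289.0542907714844), (50.67982482910156, 50.93682861328125), 4.98319673538208) 0.053055718797713564 [0.0516 0.0543]
rim ((621.9669799804688, 248.92282104492188), (160.74378967285156, 177.1424102783203), 6.0434770584106445)
```

View pics/w21.png

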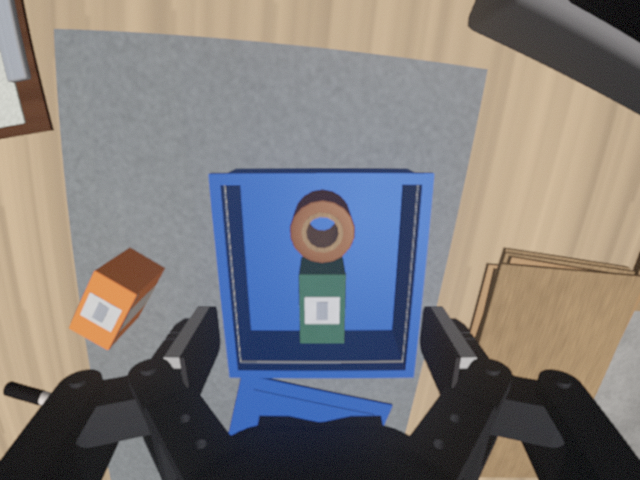

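Both blue items are upright and below the fill line, brown at (322,230) and green at (322,310). Their tops measure 53 and 47 mm. Now the lid.

Request:
send_rows --commands '[-1.5, -0.1, 0, 0.014, -3.0, -0.2, 0, 0.029, -3.1, -0.1, 0, 0.029, -3.1, 0, 0, 0.029, -3.1, 0, 0, 0.029, -3.1, 0.1, 0, 0.029, -3.1, 0.2, 0, 0.029, -3.1, 0.3, 0, 0.029, -3.0, 0.4, 0, 0.029, -1.5, 0.2, 0, 0.014]'

```text
time_s: 36.45
eef_pos: [0.6214, 0.0085, 0.2005]
tcp_rot: [2.395, 2.032, -0.002]
wrist_force: [-1.3, 0.2, -0.7]
grip_width: 0.0858
```

Request:
send_rows --commands '[0, 0, 0, 0, 0, 0, 0, 0, 0, 0, 0, 0, 0, 0, 0, 0, 0, 0, 0, 0, 0, 0, 0, 0, 0, 0, 0, 0, 0, 0, 0, 0, 0, 0, 0, 0, 0, 0, 0, 0]'

```text
time_s: 37.28
eef_pos: [0.622, 0.0126, 0.2008]
tcp_rot: [-2.391, -2.038, 0.0]
wrist_force: [-0.9, 1.1, -1.0]
grip_width: 0.0854
```

```bash
python3 mv.py .621 .011 .1 81 8;  python3 - <<'E'
from h import *
ci,T=pose('wrist');im,d=bot.snapshot('wrist');cv2.imwrite('pics/w22.png',im[:,:,::-1])
P=cloud(ci,T,d);Z=P[...,2]
m=(d>0)&(abs(P[...,0]-.621)<.05)&(abs(P[...,1]-.011)<.05)&(Z>.04)&(Z<.052)
q=P[m];print(cv2.minAreaRect((q[:,:2]*1000).astype(np.float32)),np.median(q[:,2]))
m=(d>0)&(abs(P[...,0]-.621)<.11)&(abs(P[...,1]-.011)<.11)&(Z>.009)&(Z<.019)
q=P[m];print(cv2.minAreaRect((q[:,:2]*1000).astype(np.float32)),np.median(q[:,2]))
E
```

```text
t 37.28 pos [621.9604  12.5591 200.7854] yaw 80.9 tilt 0.00 q [0.0202 0.3149 0.0827 1.3387 0.     1.7497] F [-0.9073  1.0716 -1.0252] w 0.0854
max shift 1.44 turn 0.000
-0.01, -0.01, 0.72, -0.0; -0.02, -0.01, 1.44, -0.0; -0.02, -0.01, 1.44, -0.0; -0.02, -0.01, 1.44, -0.0; -0.02, -0.01, 1.44, -0.0; -0.02, -0.01, 1.44, -0.0; -0.02, -0.01, 1.44, -0.0; -0.01, -0.01, 0.72, -0.0
((620.10400390625, 10.242671966552734), (69.09757995605469, 15.97487735748291), 81.28562927246094) 0.04469762025042437
((620.5859375, 9.675125122070312), (184.87051391601562, 169.5244140625), 81.23583984375) 0.013017131421097589
```

View pics/w22.png

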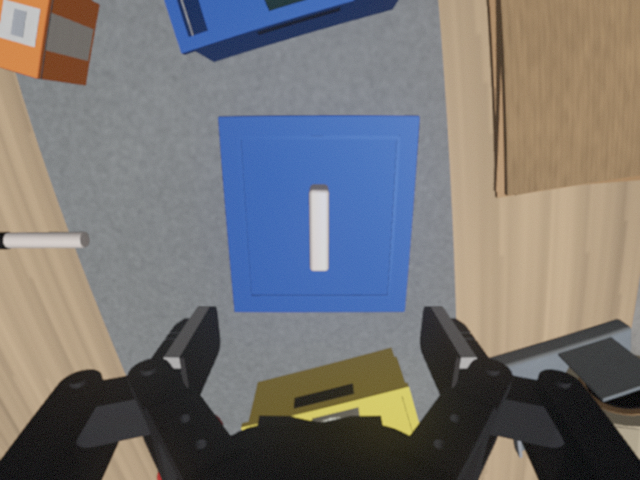

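The bar is at (319,228), square to the jaws. Descending.

Request:
send_rows --commands '[-0.2, -0.1, 1.0, 0, 0, 0, 2.0, 0, 0, 0, 2.5, 0, 0, 0, 2.6, 0, 0, 0, 2.6, 0, 0, 0, 2.4, 0, 0, 0, 1.6, 0, 0, 0, 0.9, 0, 0, 0, 0.4, 0, 0, 0, 0, 0]' --claw 0.7

```text
time_s: 38.17
eef_pos: [0.6201, 0.0105, 0.0399]
tcp_rot: [-2.39, -2.037, 0.002]
wrist_force: [0.8, -0.3, 0.7]
grip_width: 0.06
```

```bash
python3 mv.py .6205 .0103 .0405 81.2 6;  python3 - <<'E'
from h import *
ci,T=pose('wrist');im,d=bot.snapshot('wrist');cv2.imwrite('pics/w23.png',im[:,:,::-1])
E
```

```text
t 38.17 pos [620.1329  10.4517  39.9323] yaw 80.9 tilt 0.08 q [ 0.0168  0.3806 -0.1865  1.0051  0.      1.7468] F [ 0.7886 -0.3254  0.6744] w 0.0600
max shift 0.01 turn 0.001
-0.0, 0.0, -0.01, -0.001; -0.0, 0.01, -0.01, -0.001; -0.0, 0.01, -0.01, -0.001; -0.0, 0.01, -0.01, -0.001; -0.0, 0.01, -0.01, -0.001; -0.0, 0.0, -0.01, -0.001
```

View pics/w23.png

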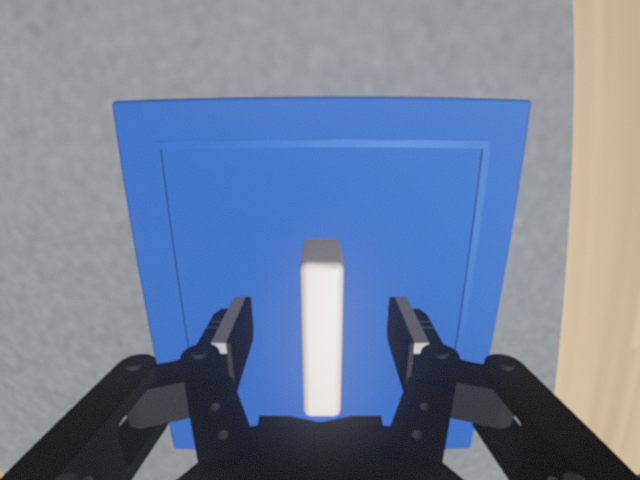

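The bar is centred between the pads at (322,335). Close and lift gently.

Request:
send_rows --commands '[0, 0, 0, 0, 0, 0, 0, 0, 0, 0, 0, 0, 0, 0, 0, 0, 0, 0, 0, 0, 0, 0, 0, 0, 0, 0, 0, 0, 0, 0, 0, 0, 0, 0, 0, 0, 0, 0, 0, 0]' --claw 0

```text
time_s: 39.05
eef_pos: [0.6214, 0.0106, 0.0419]
tcp_rot: [2.39, 2.037, 0.002]
wrist_force: [0.5, -0.3, 5.3]
grip_width: 0.0152
```

Request:
send_rows --commands '[0, 0, -0.3, 0, 0, 0, -0.6, 0, 0, 0, -1.2, 0, 0, 0, -2.0, 0, 0, 0, -2.5, 0, 0, 0, -2.5, 0, 0, 0, -2.5, 0, 0, 0, -1.5, 0, 0, 0, -0.6, 0, 0, 0, 0, 0]'

```text
time_s: 39.88
eef_pos: [0.6214, 0.0106, 0.18]
tcp_rot: [2.389, 2.037, 0.004]
wrist_force: [-0.3, 0.1, -2.7]
grip_width: 0.0152
```

```bash
python3 mv.py .6223 .249 .18 95.9 10;  python3 - <<'E'
from h import *
ci,T=pose('wrist');im,d=bot.snapshot('wrist');cv2.imwrite('pics/w24.png',im[:,:,::-1])
P=cloud(ci,T,d);s=bot.sense()
m=(d>0)&(P[...,2]>.1)&(P[...,2]<.2)&(abs(P[...,0]-.62)<.12)&(abs(P[...,1]-.01)<.12)
hsv=cv2.cvtColor(im,cv2.COLOR_RGB2HSV);m&=(hsv[...,0]>105)&(hsv[...,0]<125)&(hsv[...,1]>120)
q=P[m];A=np.c_[q[:,:2]-q[:,:2].mean(0),np.ones(len(q))];print('plane',np.linalg.lstsq(A,q[:,2],rcond=None)[0],s['eef_pos'])
print(cv2.minAreaRect((q[:,:2]*1000).astype(np.float32)))
E
```

```text
t 39.88 pos [621.3951  10.554  180.0119] yaw 80.9 tilt 0.18 q [ 0.017   0.3144  0.0365  1.2898 -0.      1.7468] F [-0.3344  0.0987 -2.6993] w 0.0152
max shift 2.65 turn 0.029
1.31, -0.2, 0.0, -0.015; 2.62, -0.37, 0.0, -0.029; 2.63, -0.3, 0.0, -0.029; 2.64, -0.22, 0.0, -0.029; 2.65, -0.14, 0.0, -0.029; 2.65, -0.06, 0.0, -0.029; 2.65, 0.01, 0.0, -0.029; 2.65, 0.09, 0.0, -0.029; 2.64, 0.17, 0.0, -0.029; 1.32, 0.12, 0.0, -0.015
plane [ 0.0028 -0.0018  0.1511] [0.6208 0.0106 0.1782]
((621.1642456054688, 9.544425964355469), (183.58880615234375, 169.13409423828125), 81.0259780883789)
```

View pics/w24.png

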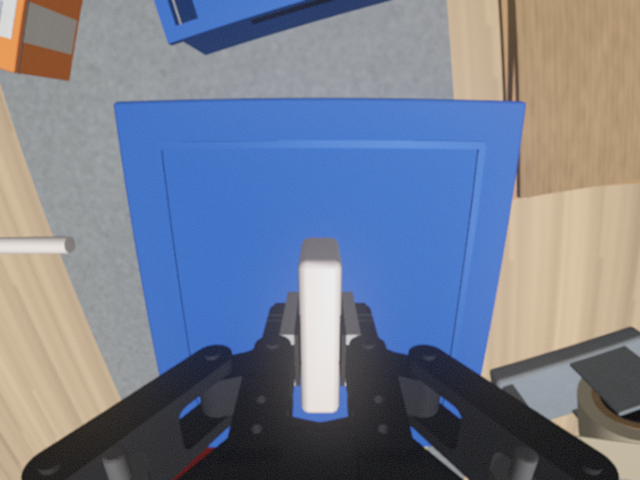

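The lid is held level, with plane slopes under 0.3 %. I'll carry it over the blue tub and turn it to +5.9°.

Request:
send_rows --commands '[1.3, -0.2, 0, -0.015, 2.6, -0.4, 0, -0.029, 2.6, -0.3, 0, -0.029, 2.6, -0.2, 0, -0.029, 2.7, -0.1, 0, -0.029, 2.7, -0.1, 0, -0.029, 2.7, 0, 0, -0.029, 2.6, 0.1, 0, -0.029, 2.6, 0.2, 0, -0.029, 1.3, 0.1, 0, -0.015]'

```text
time_s: 40.77
eef_pos: [0.6203, 0.2518, 0.1755]
tcp_rot: [-2.097, -2.336, 0.003]
wrist_force: [0.4, 0.0, -2.9]
grip_width: 0.0147
```

Request:
send_rows --commands '[0, 0, 0, 0, 0, 0, 0.5, 0, 0, 0, 1.0, 0, 0, 0, 1.0, 0, 0, 0, 0.5, 0, 0, 0, 0, 0, 0, 0, 0, 0, 0, 0, 0, 0, 0, 0, 0, 0, 0, 0, 0, 0]'

```text
time_s: 41.6
eef_pos: [0.6219, 0.2484, 0.1484]
tcp_rot: [2.104, 2.332, 0.002]
wrist_force: [0.8, 0.5, -2.3]
grip_width: 0.0147
```

```bash
python3 mv.py .6225 .2495 .10 95.9 8;  python3 - <<'E'
from h import *
for n in('wrist','side','scene'):
    ci,T=pose(n);im,d=bot.snapshot(n);cv2.imwrite(f'pics/{n}25.png',im[:,:,::-1])
    P=cloud(ci,T,d)
    hsv=cv2.cvtColor(im,cv2.COLOR_RGB2HSV);m=(d>0)&(P[...,2]>.1)&(P[...,2]<.16)&(abs(P[...,0]-.62)<.12)&(abs(P[...,1]-.25)<.12)&(hsv[...,0]>105)&(hsv[...,0]<125)&(hsv[...,1]>120)
    q=P[m];print(n,len(q),cv2.minAreaRect((q[:,:2]*1000).astype(np.float32)),np.median(q[:,2]))
E
```

```text
t 41.60 pos [621.8735 248.4175 148.4454] yaw 95.9 tilt 0.06 q [0.38   0.4162 0.1115 1.265  0.     1.848 ] F [ 0.7588  0.5272 -2.2662] w 0.0147
max shift 0.69 turn 0.000
0.01, 0.01, 0.35, -0.0; 0.01, 0.01, 0.69, -0.0; 0.01, 0.01, 0.69, -0.0; 0.01, 0.01, 0.69, -0.0; 0.01, 0.01, 0.69, -0.0; 0.01, 0.01, 0.69, -0.0; 0.01, 0.01, 0.69, -0.0; 0.01, 0.01, 0.35, -0.0
wrist 86955 ((621.7098388671875, 247.5869598388672), (168.68077087402344, 183.6840362548828), 6.175122261047363) 0.11945210631844552
side 9328 ((622.7700805664062, 247.1451416015625), (169.58743286132812, 185.23500061035156), 6.176382064819336) 0.11997388189660368
scene 5433 ((622.8255004882812, 248.1905517578125), (171.6444091796875, 184.3263397216797), 5.919069766998291) 0.11993958609558575
```

View pics/side25.png

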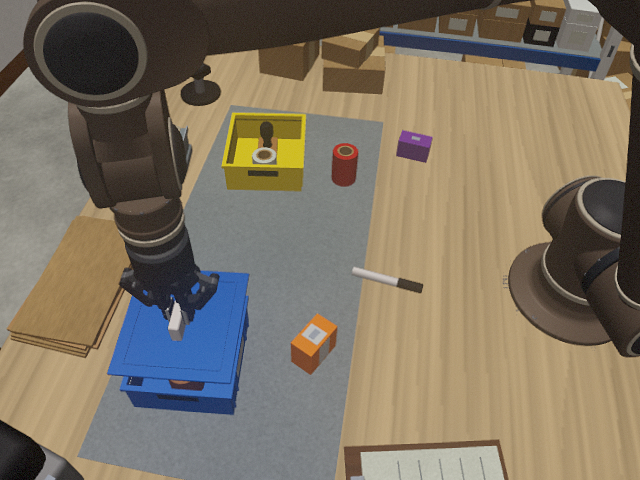

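View pics/scene25.png

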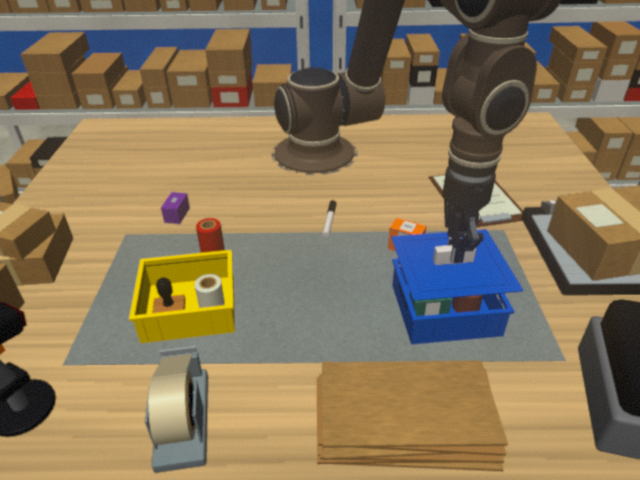

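Relative to the rim, the lid centre is about 1.5 mm low in y, and the yaw matches to 0.2°. I'll nudge it and lower.

Request:
send_rows --commands '[0.15, 0, 0.3, 0, 0, 0, 0.6, 0, 0, 0, 0.8, 0, 0, 0, 0.8, 0, 0, 0, 0.6, 0, 0, 0, 0.4, 0, 0, 0, 0.2, 0, 0, 0, 0.2, 0, 0, 0, 0.2, 0, 0, 0, 0.2, 0]'

```text
time_s: 42.58
eef_pos: [0.6216, 0.25, 0.105]
tcp_rot: [2.104, 2.333, 0.001]
wrist_force: [-0.3, 0.8, -2.4]
grip_width: 0.015
```

Request:
send_rows --commands '[0, 0, 0.1, 0, 0, 0, 0.1, 0, 0, 0, 0.1, 0, 0, 0, 0.1, 0, 0, 0, 0.1, 0, 0, 0, 0, 0, 0, 0, 0, 0, 0, 0, 0, 0, 0, 0, 0, 0, 0, 0, 0, 0]'

```text
time_s: 43.42
eef_pos: [0.6215, 0.25, 0.1]
tcp_rot: [2.104, 2.333, 0.0]
wrist_force: [-0.2, 0.0, -0.6]
grip_width: 0.015
```

```bash
python3 mv.py .6225 .2495 .10 95.9 8;  python3 - <<'E'
from h import *
for n in('side','scene'):
    ci,T=pose(n);im,d=bot.snapshot(n);cv2.imwrite(f'pics/{n}26.png',im[:,:,::-1])
    P=cloud(ci,T,d)
    hsv=cv2.cvtColor(im,cv2.COLOR_RGB2HSV);m=(d>0)&(P[...,2]>.06)&(P[...,2]<.09)&(abs(P[...,0]-.62)<.12)&(abs(P[...,1]-.25)<.12)&(hsv[...,0]>105)&(hsv[...,0]<125)&(hsv[...,1]>120)
    q=P[m];A=np.c_[q[:,:2]-[.622,.249],np.ones(len(q))];print(n,len(q),cv2.minAreaRect((q[:,:2]*1000).astype(np.float32)),np.median(q[:,2]),np.linalg.lstsq(A,q[:,2],rcond=None)[0])
E
```

```text
t 43.42 pos [621.4881 249.9767  99.9809] yaw 95.9 tilt 0.02 q [ 0.3824  0.4341  0.0305  1.1669 -0.      1.8502] F [-0.2358  0.0124 -0.5697] w 0.0150
max shift 0.01 turn 0.000
-0.0, 0.01, -0.0, 0.0; -0.01, 0.01, -0.0, 0.0; -0.01, 0.01, -0.0, 0.0; -0.01, 0.01, -0.0, 0.0; -0.01, 0.01, -0.0, 0.0; -0.01, 0.01, -0.0, 0.0; -0.01, 0.01, -0.0, 0.0; -0.0, 0.01, -0.0, 0.0
side 8598 ((622.6336669921875, 248.4481201171875), (169.51275634765625, 185.95266723632812), 5.756229877471924) 0.07158307282751697 [-0.0003 -0.0007  0.0716]
scene 5563 ((622.7608032226562, 249.78958129882812), (172.0890655517578, 184.19068908691406), 5.924442768096924) 0.07163713528698024 [-0.0042 -0.0001  0.0716]
```

```bash
python3 - <<'E'
import cv2
a=cv2.imread('pics/side26.png')[240:440,80:300];cv2.imwrite('pics/c26.png',cv2.resize(a,None,fx=2.8,fy=2.8))
E
```

```text
(no output)
```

View pics/c26.png

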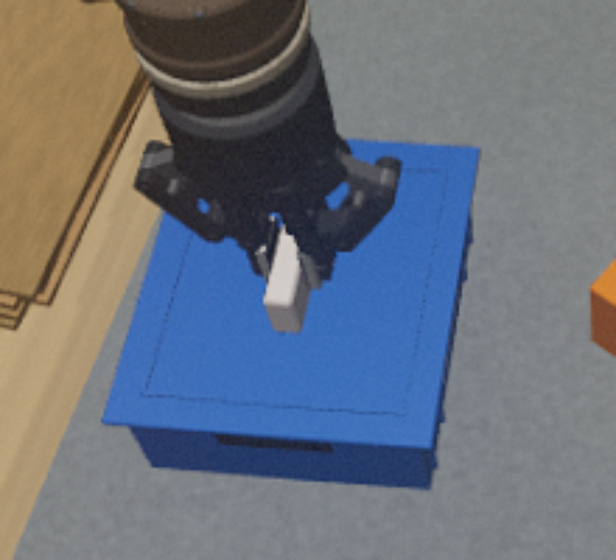

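The lid plate top is at 71.6 mm against 72 seated, and it's level. I'll press 2 mm more to confirm contact.

Request:
send_rows --commands '[0, 0, 0.1, 0, 0, 0, 0.1, 0, 0, 0, 0, 0, 0, 0, 0, 0, 0, 0, 0, 0, 0, 0, 0, 0, 0, 0, 0, 0, 0, 0, 0, 0, 0, 0, 0, 0, 0, 0, 0, 0]'

```text
time_s: 44.35
eef_pos: [0.6215, 0.25, 0.0999]
tcp_rot: [2.104, 2.332, 0.003]
wrist_force: [-4.1, -1.8, 10.0]
grip_width: 0.0151
```

It is firmly seated, with a 10 N reaction and no sinking. I'll release and lift.

Request:
send_rows --commands '[0, 0, -0.1, 0, 0, 0, 0, 0, 0, 0, 0, 0, 0, 0, 0, 0, 0, 0, 0, 0, 0, 0, 0, 0, 0, 0, 0, 0, 0, 0, 0, 0, 0, 0, 0, 0, 0, 0, 0, 0]' --claw 0.7

```text
time_s: 45.18
eef_pos: [0.6214, 0.2499, 0.0987]
tcp_rot: [-2.104, -2.333, 0.0]
wrist_force: [-0.5, 0.0, 0.9]
grip_width: 0.0598
```

Request:
send_rows --commands '[0, 0, -0.5, 0, 0, 0, -1.5, 0, 0, 0, -2.5, 0, 0, 0, -2.5, 0, 0, 0, -2.5, 0, 0, 0, -2.5, 0, 0, 0, -1.5, 0, 0, 0, -0.5, 0, 0, 0, 0, 0, 0, 0, 0, 0]'

```text
time_s: 46.02
eef_pos: [0.6214, 0.2499, 0.2382]
tcp_rot: [-2.104, -2.333, 0.001]
wrist_force: [0.4, -0.7, -1.5]
grip_width: 0.0595
```

```bash
python3 mv.py .40 .0 .3 95.9 10
```

```text
t 46.02 pos [621.3516 249.8923 238.1521] yaw 95.9 tilt 0.03 q [ 0.3824  0.4116  0.3009  1.4605 -0.      1.8502] F [ 0.3504 -0.6628 -1.4895] w 0.0595
max shift 3.77 turn 0.000
-1.25, -1.37, -0.34, 0.0; -2.51, -2.73, -0.69, 0.0; -2.51, -2.73, -0.69, 0.0; -2.51, -2.73, -0.69, 0.0; -2.51, -2.73, -0.69, 0.0; -2.51, -2.73, -0.69, 0.0; -2.51, -2.73, -0.69, 0.0; -2.51, -2.73, -0.69, 0.0; -2.51, -2.73, -0.69, 0.0; -1.25, -1.37, -0.34, 0.0
```

Moving the arm aside for the last check.

Request:
send_rows --commands '[-1.2, -1.3, -0.3, 0, -2.5, -2.7, -0.7, 0, -2.5, -2.7, -0.7, 0, -2.5, -2.7, -0.7, 0, -2.5, -2.7, -0.7, 0, -2.5, -2.7, -0.7, 0, -2.5, -2.7, -0.7, 0, -2.5, -2.7, -0.7, 0, -2.5, -2.7, -0.7, 0, -1.2, -1.3, -0.3, 0]'

```text
time_s: 46.85
eef_pos: [0.4007, 0.0003, 0.3004]
tcp_rot: [-2.105, -2.331, 0.003]
wrist_force: [1.0, -0.4, 0.9]
grip_width: 0.0598
```

Request:
send_rows --commands '[0, 0, 0, 0, 0, 0, 0, 0, 0, 0, 0, 0, 0, 0, 0, 0, 0, 0, 0, 0, 0, 0, 0, 0, 0, 0, 0, 0, 0, 0, 0, 0, 0, 0, 0, 0, 0, 0, 0, 0]'

```text
time_s: 47.68
eef_pos: [0.4038, 0.0023, 0.3008]
tcp_rot: [-2.104, -2.333, 0.0]
wrist_force: [0.1, -0.3, -0.0]
grip_width: 0.0598
```

```bash
python3 - <<'E'
from h import *
for n in('side','scene'):
    ci,T=pose(n);im,d=bot.snapshot(n);cv2.imwrite(f'pics/{n}27.png',im[:,:,::-1])
    P=cloud(ci,T,d);X,Y,Z=P[...,0],P[...,1],P[...,2]
    hsv=cv2.cvtColor(im,cv2.COLOR_RGB2HSV);m=(d>0)&(Z>.062)&(Z<.09)&(abs(X-.62)<.12)&(abs(Y-.25)<.12)&(hsv[...,0]>105)&(hsv[...,0]<125)&(hsv[...,1]>120)
    q=P[m];A=np.c_[q[:,:2]-[.622,.249],np.ones(len(q))];print(n,'lid',len(q),cv2.minAreaRect((q[:,:2]*1000).astype(np.float32)),np.median(q[:,2]),np.linalg.lstsq(A,q[:,2],rcond=None)[0])
    for k,(x,y,lo,hi) in dict(red=(.443,-.217,.069,.082),orange=(.439,.2015,.056,.068),purple=(.304,-.3227,.04,.05),label=(.605,-.194,.055,.066),stamp=(.616,-.271,.066,.085)).items():
        q=P[(d>0)&(abs(X-x)<.045)&(abs(Y-y)<.045)&(Z>lo)&(Z<hi)&~((hsv[...,0]>20)&(hsv[...,0]<35)&(hsv[...,1]>150))]
        if len(q): print(n,k,len(q),cv2.minAreaRect((q[:,:2]*1000).astype(np.float32)),'z',np.median(q[:,2]),q[:,2].max())
E
```

```text
side lid 11246 ((622.278076171875, 248.55743408203125), (169.44151306152344, 185.5692596435547), 5.905698299407959) 0.07164000943297177 [-0.0002 -0.0016  0.0717]
side red 316 ((443.28961181640625, -217.6708221435547), (50.36967086791992, 48.77518844604492), 62.695472717285156) z 0.0743013625030925 0.07750807512008318
side orange 1016 ((437.2132568359375, 199.71311950683594), (68.88414764404297, 41.51875686645508), 61.29216384887695) z 0.05977698189852099 0.06374289206117845
side purple 388 ((302.6030578613281, -325.8255615234375), (43.03197479248047, 68.83615112304688), 78.6565933227539) z 0.0439870311843899 0.04790171504195073
side label 282 ((603.5444946289062, -185.463623046875), (48.728309631347656, 74.08729553222656), 10.901341438293457) z 0.05910392123502983 0.06337449239714998
side stamp 109 ((616.66064453125, -269.5978088378906), (25.073917388916016, 24.035062789916992), 50.245304107666016) z 0.07511656390115129 0.07994749689394964
scene lid 5966 ((622.3433837890625, 249.94021606445312), (172.48635864257812, 184.4503631591797), 5.65395975112915) 0.07166126751576585 [-0.0031 -0.0006  0.0716]
scene red 286 ((443.2226257324219, -217.06710815429688), (53.79050827026367, 50.00646209716797), 7.712265491485596) z 0.07422381721716714 0.07795409017409471
scene orange 391 ((438.524169921875, 201.48756408691406), (68.16988372802734, 43.62411117553711), 62.23686218261719) z 0.05944743997691215 0.06271371498502176
scene purple 301 ((304.4813537597656, -324.06341552734375), (42.24082946777344, 73.45420837402344), 80.68912506103516) z 0.043243991514336555 0.04677319756801912
scene label 344 ((599.824462890625, -179.9923553466797), (51.22144317626953, 77.67620086669922), 21.58257293701172) z 0.05927105678628336 0.06419113250285102
scene stamp 129 ((623.2273559570312, -270.2616882324219), (21.093544006347656, 20.90009117126465), 56.58061981201172) z 0.07557810668693865 0.07963514489885282
```

View pics/side27.png

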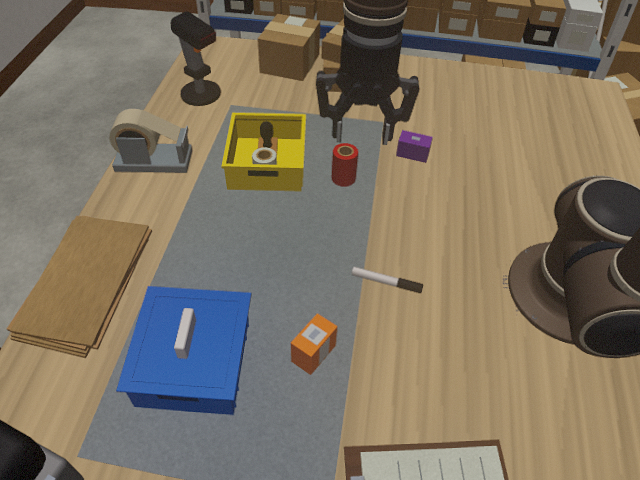

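View pics/scene27.png

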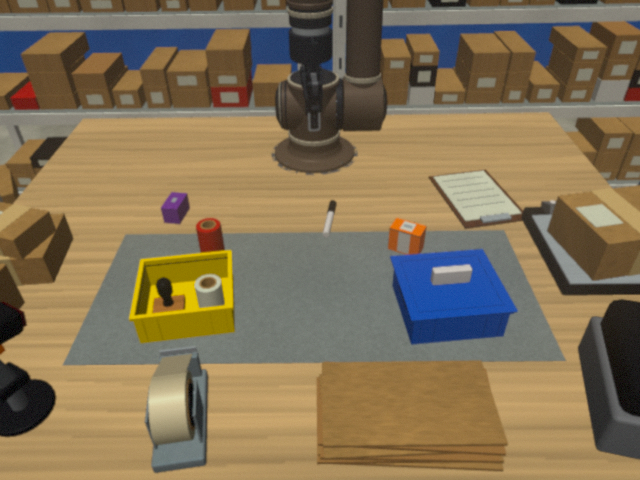

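The pictures show the lid flat and centred on the blue tub (side view (185,345), scene view (450,290)). The labels (208,288) and stamp (168,295) stand in the open yellow tub. The red roll, orange box and purple box are where they were. Handing in.

```bash
python3 -c "
from plant import bot
print(bot.job_done())"
```

```text
the job is handed in; nothing more can be done
None
```

Both kits are packed as asked and the job was handed in at about 48 s of the 144 s; `job_done` reports no verdict.

- **Blue kit:** The brown tape and green staple box stand on the tub floor beside each other. Their tops measured about 53 and 47 mm, below the 56 mm fill line. The lid went on last. Its plate top is at 71.6–71.7 mm against 72 nominal, level to within about 0.5 mm across the tub, and within about 1 mm of the rim centre. A 10 N press did not sink it any further.
- **Yellow kit:** The white labels and the hand stamp stand upright beside each other, and the tub is open. Tops read about 59 mm and 75 mm, against 60 and 78 nominal. The stamp figure comes from only a few points on its rounded top.
- **Left in stock:** The red roll, orange box and purple box are within about 3 mm of their first measurements, which is measurement noise.

One check was muddled: the final position rectangles for the label roll took in some of the tub rim, so I judged the roll by the pictures and its height instead. No other check failed or disagreed.

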